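# Grade turned wooden balls on the tipping ramp

## Robot

A 7-joint arm with a two-finger parallel gripper is mounted at the origin on a cart in front of the work surface, level with it; the furniture and walls round the work are solid. World frame = base frame: x ahead of the robot, y to its left, z up, the work surface at z = 0. Lengths are in m, angles in rad, forces in N, time in s.
With the tool pointing down it reaches from about 0.4 to 0.85 m from the base axis. Payload 10.4 kg.
Tool frame: the origin (TCP) lies midway between the tips of the shut fingers; the grasp point (between the pads) lies 19 mm behind it; z points along the fingers, y is the direction in which the jaws open and shut (so a half turn about z gives the same grasp; the last joint's range is limited). The gripper opens to 85 mm and grips with 20 to 120 N. Pads are 22 mm wide; open, the fingers measure 114 mm over their backs; the gripper's body (76 mm by 85 mm) begins 54 mm behind the grasp point. The pads swing forward as they close: fully open they stand 13 mm farther back than shut.
Start: joints at [-1.249, 0.332, -0.065, 1.46, 0.022, 1.35, -0.088], TCP at [0.211, 0.588, 0.231] pointing down, gripper open.
Joint ranges: [-2.6, 2.6], [-0.5, 2.12], [-1.47, 1.34], [0.16, 2.42], [-1.27, 4.41], [0.06, 2.06], [-2.6, 2.6]. Speed limits (rad/s): [2.22, 2.22, 2.79, 2.79, 3.14, 3.14, 3.14].

## Interface

Orientations are given as a rotation vector (axis times angle).
In Python, from cell import sensors, capture, get_calibration, ctrl gives the robot as it stands.
- The arm moves only by the tool carry_out, never from a script. Its argument "commands" is a list of rows, each a list of 7 numbers: the shift along the tool's x, y, z in cm, then the turn, a rotation vector about the tool's x, y, z in degrees, then the opening, from 0 (shut) to 1 (fully open). A call has 1 to 8 rows; each row is the pose to reach, as a shift and turn from the pose commanded when the call began, along the tool's axes at that moment; what a row does not reach only later rows make up. A row lasts 1/8 s, in which the tool goes at most 62.5 mm and 10.7 degrees, less where a joint would pass 70% of its speed; a pose out of reach is approached as far as the arm can. A call with a gripper value outside its range is refused whole. The fingers move at their own pace and stop on an object; "newtons" is the grip in N (left out, the last holds). Time passes only in rows, so rows that repeat a pose let the fingers close. It gives the time, the measured TCP pose, the force and the opening at its end, in the units of the state.
- sensors.get_obs(): the state, without advancing time (a new reading comes with each control period).
- capture(name): name is "scene" or "top"; returns (picture, depth): 480x640x3 uint8, red, green, blue; 480x640 float32, m along the optical axis (not along the pixel's ray), 0 where there is no reading.
- get_calibration(name): a dict with "fov_y" (degrees; the focal length in pixels is half the picture's height over the tangent of half this angle, whatever the lens; pixels are square), "cx", "cy" (the principal point, pixels), "R" (3x3) and "t" (3): a world point X has camera coordinates R X + t. Camera axes: x right, y down, z forward; pixel columns grow to the right and rows downward; lengths in m; the calibration is good to about 2 mm. A picture is of the moment at which its call begins. get_calibration takes no time and is no camera call.
- ctrl.close_job(): hands the job in, once; it reports no verdict.
The state is a dict: "t": time; "joints": joint angles; "joint_velocities": joint speeds; "tau": joint torques, N m; "position": TCP position; "eef_rot": TCP orientation; "force": force on the tool from outside, world axes, zero at the start; "moment": the same for the moment, N m; "grip_width": finger opening in m.
Only numpy, scipy, OpenCV 4.12 (cv2) and the standard library are available. Lean on these libraries where they do the work, as an engineer would, in place of code of your own. Each camera call takes 0.05 s, during which the arm holds its last target.

## Task

Grade the wooden balls by size on the ball grader: first pull its lever over to the last notch so that the ramp stands tilted, then set the balls that lie in the tray one after another on the head of the ramp, so that each rolls down and drops into the bin for its size. When every ball is in its bin, press the release button so that the lever and ramp fall fully back to level, and do not knock over the oil bottle.

Things in the scene. Friction and masses are not known exactly. Their poses are not given: they have to be found in the camera images.
- grader: Plywood ball grader, 370 mm long, fixed on the bench, place and yaw vary. Origin on the bench under the lane's middle; +y along the lane to the head (loading end), -y to the tail, -x the robot's side with the lever and bin fronts. Wire guards over the bins' fronts (85 mm high) and over the ramp above the bins (57 mm above the rails): balls get in only along the ramp from its head.
- bin_small (a point): Floor of the bin for small balls, the one next to the head: grader y -11 to +57 mm. All bins reach over grader x -115 to +45 mm; floors fall to the front (-x), 15 mm above the bench there, 44 mm at the back; front wall 58 mm high, the others 76 to 82 mm.
- bin_mid (a point): Floor of the bin for middle-sized balls, the middle one: grader y -83 to -17 mm.
- bin_large (a point): Floor of the bin for large balls, at the tail: grader y -172 to -89 mm.
- ramp_head (a point): Loading point, mid-lane, level with the tops of the ramp's two 8 mm steel rails (along grader y); rises 59 mm as the ramp tilts, 109 mm high when level. Here the gap between rails is 18 mm, for 50 mm either way; only a 15 mm stop 53 mm towards +y. A ball let go here sits centred, centre 5 (small), 12 or 18 mm (large) above this point.
- ramp (a joint): Tilt of the ramp about its tail (rad): 0 level (balls stay where put), 0.21 at the lever's last notch. One third of the lever's angle. Over the bins the gap between the rails widens in steps to 29, 39 and 50 mm: on the tilted ramp a ball let go at the head rolls by itself, within 3 s, to the first gap wider than itself and falls through into its bin.
- lever (a joint): Ratchet lever that lifts the ramp (rad), 0 = parked. Axis along grader x, 78 mm above the bench; growing values carry the knob to the tail (-y). Let go beyond 0.25, 0.45 or 0.65 it stays at a notch at about 0.22, 0.42 or 0.62 (the last); end stop 0.70. A few N at the knob. Only the release button frees it; it then falls to 0 in a second or two.
- lever_knob (a point): Centre of the black ball knob, 32 mm across, on the end of the lever, 125 mm from its axis; moves with the lever. At 0 the lever leans 0.15 rad from upright towards the head, at 0.65 it leans 0.50 rad towards the tail.
- button_top (a point): Middle of the top of the release button: steel, 24 mm across, standing 16 mm out of the dark steel lever housing (50 mm wide, 92 mm high, grader x -155 mm, y 0 to 155 mm), about 106 mm above the bench, 90 mm from the lever's axis towards the head; pressed straight down.
- release (a joint): Travel of the release button (m): 0 out, 0.010 fully pressed (about 5 to 7 N). Beyond 0.006 it frees the lever; hold it until the lever is down, for let go too soon, the lever catches at a lower notch. It springs back.
- small_a_center (a point): Centre of a small plain wooden ball, 24 mm across, lying in the plywood tray to the left of the grader (None if it is not there in this run). Knocked, it rolls a little and comes to rest.
- small_b_center (a point): Centre of a small plain wooden ball, 24 mm across, lying in the plywood tray to the left of the grader (None if it is not there in this run). Knocked, it rolls a little and comes to rest.
- mid_a_center (a point): Centre of a middle-sized plain wooden ball, 34 mm across, lying in the plywood tray to the left of the grader (None if it is not there in this run). Knocked, it rolls a little and comes to rest.
- mid_b_center (a point): Centre of a middle-sized plain wooden ball, 34 mm across, lying in the plywood tray to the left of the grader (None if it is not there in this run). Knocked, it rolls a little and comes to rest.
- large_a_center (a point): Centre of a large plain wooden ball, 44 mm across, lying in the plywood tray to the left of the grader (None if it is not there in this run). Knocked, it rolls a little and comes to rest.
- large_b_center (a point): Centre of a large plain wooden ball, 44 mm across, lying in the plywood tray to the left of the grader (None if it is not there in this run). Knocked, it rolls a little and comes to rest.
- oil_bottle: Green oil bottle with red cap, 60 mm across, 189 mm tall, standing at the back; a bystander. Origin under its centre, z up.
- tray: Fixed shallow plywood sorting tray, 282 mm along its x, 262 mm along y, left of the grader, place and yaw vary. Origin under its middle on the bench. Its flat floor (220 x 200 mm) is 4 mm above the bench; round it a 25 mm wide bank slopes up to walls 38 mm high, so that balls roll back to the floor.

How it is judged:
By the outcome, as a careful person would: the job done as asked, in the order asked, and still so for the second after the job is handed in, with the robot touching nothing.
Of small_a, small_b, mid_a, mid_b, large_a, large_b only 4 to 6 are there at a start; the rules pass over those that are not, and their reading is None.
At some moment in a run one of small_a, small_b, mid_a, mid_b, large_a, large_b may be knocked a few centimetres aside while the robot is not near it.
Once in a run the grip may slacken for a moment while it holds something.
It also fails if it takes over 208 s, if anything falls off the work surface, if the arm or the gripper's body presses on something with over 40 N, if the wrist force passes 120 N, or if a joint passes its speed limit or range.

## Working session

There is one attempt and no reset: what is moved stays moved. The work goes in short steps, Python scripts to look and compute and a tool call to move; the robot and the scene stay as the last step left them, time stands still between calls to the robot, and variables do not carry over. Pictures are saved under pics/ and viewed, and the job is handed in when it is done.

Besides the shell and the picture viewer there is one more tool, called after "Call:" as a command line: name --pt "numbers of a row" for each row, then --argument value for the rest. carry_out: Moves the arm, as the interface text tells. Its arguments: {"type":"object","properties":{"commands":{"type":"array","items":{"type":"array","items":{"type":"number"}}},"newtons":{"type":"number"}},"required":["commands"]}

```bash
ls; mkdir -p pics; cat > h.py <<'E'
import numpy as np, cv2
from cell import sensors, capture, get_calibration, ctrl
from scipy.spatial.transform import Rotation as Ro
def cam(n):
    c=get_calibration(n); f=240/np.tan(np.radians(c['fov_y'])/2)
    return f,c['cx'],c['cy'],np.array(c['R']),np.array(c['t'])
def shot(n,fn=None):
    p,d=capture(n)
    if fn: cv2.imwrite('pics/'+fn,p[:,:,::-1])
    return p,d
def plane(n,u,v,z):
    f,cx,cy,R,t=cam(n); o=-R.T@t; r=R.T@np.array([(u-cx)/f,(v-cy)/f,1.]); s=(z-o[2])/r[2]; return o+s*r
def deproj(n,u,v,dz):
    f,cx,cy,R,t=cam(n); return R.T@(np.array([(u-cx)/f*dz,(v-cy)/f*dz,dz])-t)
def proj(n,X):
    f,cx,cy,R,t=cam(n); c=R@np.array(X)+t; return np.array([cx+f*c[0]/c[2],cy+f*c[1]/c[2]])
def cloud(n,d):
    f,cx,cy,R,t=cam(n); v,u=np.mgrid[0:480,0:640]
    P=np.stack([(u-cx)/f*d,(v-cy)/f*d,d],-1)-t
    P=P@R; P[d==0]=np.nan; return P
E
python3 - <<'E'
from h import *
o=sensors.get_obs()
for k in o: print(k,np.round(o[k],3))
for n in('scene','top'):
    p,d=shot(n,n+'0.png'); print(n,get_calibration(n)['fov_y'],(-cam(n)[3].T@cam(n)[4]).round(3),cam(n)[3].round(2).tolist())
    np.savez('/tmp/'+n,p=p,d=d)
E
```

```text
pics
t 0.0
joints [-1.249  0.333 -0.065  1.461  0.022  1.35  -0.088]
joint_velocities [-0.     0.     0.003 -0.     0.    -0.     0.002]
tau [-0.0000e+00 -6.2544e+01  4.9000e-02 -3.9160e+01  1.6000e-02  1.0000e-02
 -0.0000e+00]
position [0.211 0.588 0.231]
eef_rot [-5.390e-01 -3.095e+00  2.000e-03]
force [-0.449  0.001 -0.44 ]
moment [ 0.004 -0.039  0.002]
grip_width 0.085
scene 52.04051361101651 [ 0.172 -0.738  0.855] [[0.86, -0.51, 0.01], [-0.34, -0.59, -0.74], [0.38, 0.63, -0.68]]
top 55.69801801935368 [ 0.404 -0.045  1.022] [[-0.11, -0.99, -0.01], [-0.97, 0.11, -0.21], [0.21, -0.02, -0.98]]
```

```bash
sleep 1
```

```text
(no output)
```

View pics/scene0.png

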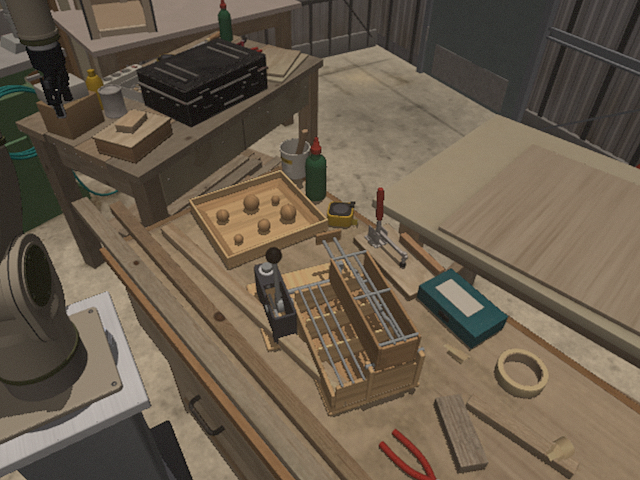

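View pics/top0.png

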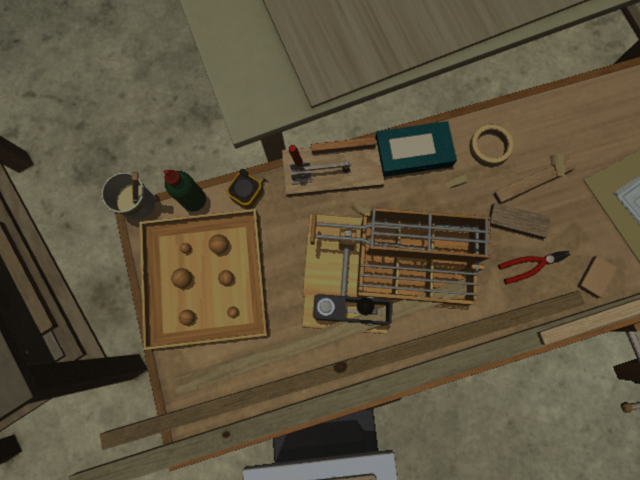

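The top view shows six balls in the tray, roughly (181,278), (219,244), (226,278), (186,248), (187,317) and (233,312). The knob is near (366,306), the button near (325,307) and the bottle near (175,185). Next I'll measure them.

```bash
cat > balls.py <<'E'
from h import *
def balls(p,d,n='top',zmin=0.012):
    # ball spots: darker brown blobs inside tray by depth height
    P=cloud(n,d); m=(P[...,2]>zmin)
    return P,m
E
python3 - <<'E'
from h import *
for n in('top','scene'):
    z=np.load(f'/tmp/{n}.npz'); p,d=z['p'],z['d']; P=cloud(n,d); 
    Z=P[...,2]; im=np.clip(np.nan_to_num(Z)*1000/250*255,0,255).astype(np.uint8)
    cm=cv2.applyColorMap(im,cv2.COLORMAP_JET)
    if n=='top': c=(100,150,420,200); 
    else: c=(180,120,260,290)
    x,y,w,h=c; s=800//w if 0 else min(800/w,600/h)
    for nm,a in(('rgb',p[:,:,::-1]),('z',cm)):
        cv2.imwrite(f'pics/{n}_{nm}.png',cv2.resize(a[y:y+h,x:x+w],None,fx=s,fy=s,interpolation=cv2.INTER_CUBIC if nm=='rgb' else cv2.INTER_NEAREST))
    print(n,x,y,s)
z=np.load('/tmp/top.npz');P=cloud('top',z['d'])
for u,v in [(181,278),(219,244),(226,278),(186,248),(187,317),(233,312),(366,306),(325,307),(345,237),(200,290),(280,350),(320,260)]:
    print(u,v,P[v,u].round(4))
E
```

```text
top 100 150 1.9047619047619047
scene 180 120 2.0689655172413794
181 278 [0.5553 0.2541 0.0456]
219 244 [0.6218 0.1685 0.043 ]
226 278 [0.5463 0.1594 0.0355]
186 248 [0.6247 0.2464 0.0251]
187 317 [0.4715 0.2481 0.0349]
233 312 [0.4719 0.1505 0.0283]
366 306 [ 0.4442 -0.1195  0.217 ]
325 307 [ 0.4569 -0.0483  0.1024]
345 237 [ 0.5942 -0.1047  0.1061]
200 290 [0.5302 0.2257 0.0037]
280 350 [0.3815 0.0565 0.0258]
320 260 [ 0.5679 -0.0488  0.0087]
```

View pics/top_rgb.png

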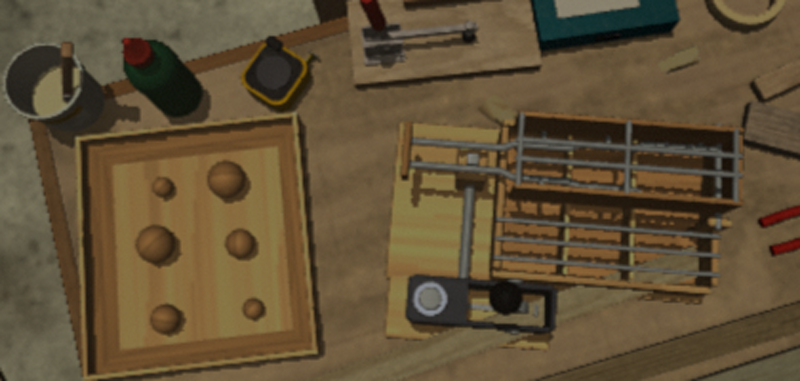

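View pics/scene_rgb.png

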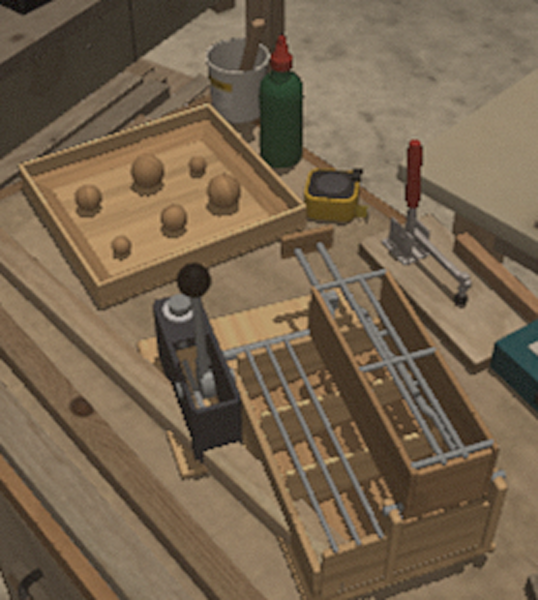

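View pics/top_z.png

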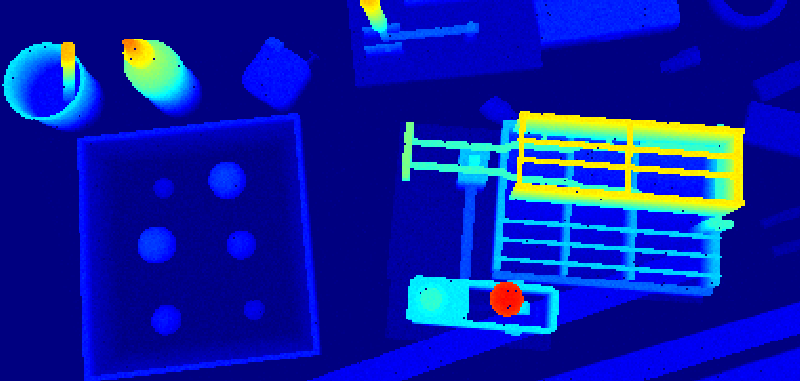

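```bash
cat > meas.py <<'E'
from h import *
from scipy.optimize import least_squares
def sph(Q,r):
    c0=np.array([Q[:,0].mean(),Q[:,1].mean(),np.percentile(Q[:,2],95)-r])
    s=least_squares(lambda c:np.linalg.norm(Q-c,axis=1)-r,c0,loss='soft_l1',f_scale=.001); return s.x,np.abs(s.fun).mean()
def findballs(P,zmin=0.011,box=(0.40,0.70,0.10,0.31)):
    # blobs above the tray floor (mask by height), inside box
    m=(P[...,2]>zmin)&(P[...,2]<.06)&(P[...,0]>box[0])&(P[...,0]<box[1])&(P[...,1]>box[2])&(P[...,1]<box[3])
    n,l,s,c=cv2.connectedComponentsWithStats(m.astype(np.uint8)); out=[]
    for i in range(1,n):
        if s[i,4]<25: continue
        Q=P[l==i]
        h=np.percentile(Q[:,2],97)-.004
        r=[.012,.017,.022][np.argmin(np.abs(h-np.array([.024,.034,.044])))]
        c,e=sph(Q,r); ext=np.ptp(Q[:,:2],axis=0)
        out.append((s[i,4],h.round(4),r,c.round(4),round(e,4),ext.round(3)))
    return out
E
python3 - <<'E'
from meas import *
for n in('top','scene'):
    z=np.load(f'/tmp/{n}.npz'); P=cloud(n,z['d']); print(n)
    for b in findballs(P): print(*b)
    # knob: black, z>.18
    m=(P[...,2]>.185)&(P[...,2]<.26)&(np.linalg.norm(P[...,:2]-[.45,-.12],axis=-1)<.05)
    Q=P[m]; print('knob',len(Q),sph(Q,.016))
    m=(P[...,2]>.098)&(P[...,2]<.125)&(np.linalg.norm(P[...,:2]-[.457,-.048],axis=-1)<.03)
    Q=P[m]; print('button',len(Q),Q.mean(0).round(4),np.percentile(Q[:,2],[50,90]).round(4), Q[:,:2].min(0),Q[:,:2].max(0))
    if n=='top':
        for (x0,y0,x1,y1) in((415,135,450,155),(415,155,450,175),(465,135,500,158),(465,158,500,185)):
            s=800/420; a=P[int(150+y0/s):int(150+y1/s),int(100+x0/s):int(100+x1/s)].reshape(-1,3); a=a[(a[:,2]>.1)&(a[:,2]<.125)]
            print('rail',len(a),a.mean(0).round(4),np.percentile(a[:,2],[10,50,90]).round(4))
    # tray walls
    m=(P[...,2]>.03)&(P[...,2]<.045)&(P[...,0]>.35)&(P[...,0]<.75)&(P[...,1]>.05)&(P[...,1]<.4)
    pts=P[m][:,:2].astype(np.float32); nn,l,s,c=cv2.connectedComponentsWithStats(m.astype(np.uint8)); k=1+np.argmax(s[1:,4]); print('tray',cv2.minAreaRect(P[l==k][:,:2].astype(np.float32)))
    m=(P[...,2]>.02)&(P[...,2]<.25)&(np.abs(P[...,0]-.73)<.12)&(np.abs(P[...,1]-.24)<.1)
    hs=z['p'].astype(int); g=m&(hs[...,1]>hs[...,0]+10); print('bottle',P[g].mean(0).round(3),P[g].min(0).round(3),P[g].max(0).round(3))
    # grader housing
    m=(P[...,2]>.084)&(P[...,2]<.098)&(P[...,0]>.38)&(P[...,0]<.50)&(P[...,1]>-.2)&(P[...,1]<.0)
    print('hous',cv2.minAreaRect(P[m][:,:2].astype(np.float32)))
E
```

```text
top
828 0.0349 0.017 [0.6876 0.204  0.0239] 0.0384 [0.021 0.21 ]
307 0.0432 0.022 [0.6262 0.1735 0.0244] 0.001 [0.041 0.042]
94 0.0237 0.012 [0.6272 0.2505 0.0146] 0.0011 [0.023 0.023]
317 0.0429 0.022 [0.5587 0.2593 0.0247] 0.001 [0.04  0.041]
184 0.0332 0.017 [0.5495 0.1627 0.0198] 0.0009 [0.031 0.032]
94 0.0244 0.012 [0.4733 0.1535 0.0148] 0.0009 [0.022 0.022]
200 0.0333 0.017 [0.4723 0.2532 0.0196] 0.001 [0.033 0.033]
674 0.0351 0.017 [0.4211 0.2047 0.0244] 0.0381 [0.023 0.208]
knob 251 (array([ 0.44491943, -0.11986073,  0.20014564]), np.float64(0.0006835245606722205))
button 112 [ 0.4579 -0.0499  0.1043] [0.1044 0.1062] [ 0.4466069  -0.06140306] [ 0.46881482 -0.03831626]
rail 71 [ 0.6247 -0.0684  0.1068] [0.1041 0.1072 0.109 ]
rail 75 [ 0.5988 -0.0657  0.1065] [0.104  0.1067 0.109 ]
rail 67 [ 0.6144 -0.1229  0.1064] [0.104  0.1062 0.1085]
rail 70 [ 0.5886 -0.1194  0.1064] [0.1037 0.1062 0.1088]
tray ((0.5549662113189697, 0.2128657102584839), (0.2828952968120575, 0.26282715797424316), 0.3526647090911865)
bottle [0.735 0.224 0.124] [0.717 0.202 0.115] [0.771 0.257 0.138]
hous ((0.
[... 387 characters left out ...]
.0257] 0.0377 [0.024 0.209]
128 0.0352 0.017 [0.4738 0.2529 0.0222] 0.0014 [0.032 0.028]
130 0.0362 0.017 [0.5513 0.1624 0.0222] 0.0014 [0.034 0.029]
70 0.0251 0.012 [0.4753 0.1528 0.0172] 0.0012 [0.024 0.024]
knob 222 (array([ 0.44660497, -0.12067283,  0.20270046]), np.float64(0.0009051274465368446))
button 103 [ 0.4586 -0.0539  0.1046] [0.1057 0.1077] [ 0.44529206 -0.06859267] [ 0.47090533 -0.03872216]
tray ((0.5560401678085327, 0.21161127090454102), (0.2839358448982239, 0.2687273323535919), 0.35530316829681396)
bottle [0.735 0.212 0.094] [0.716 0.197 0.021] [0.764 0.249 0.141]
hous ((0.46275854110717773, -0.10864108055830002), (0.16350635886192322, 0.08281168341636658), 77.16903686523438)
```

```bash
cat > go.py <<'E'
import sys
from h import *
# jaws along grader x: tool y -> (.982,-.186,0), tool z down
H=np.array([.186,.982,0]);H/=np.linalg.norm(H); X=np.array([H[1],-H[0],0])
yv=X; zv=np.array([0,0,-1.]); xv=np.cross(yv,zv); RT=np.stack([xv,yv,zv],1)
o=sensors.get_obs(); R0=Ro.from_rotvec(o['eef_rot']).as_matrix(); p=np.array(o['position'])
print('t',round(o['t'],2),'pos',p.round(4),'F',np.round(o['force'],1),'w',round(o['grip_width'],4),'j',np.round(o['joints'],2))
for a in sys.argv[1:]:
    T=np.array([float(s) for s in a.split(',')]); d=R0.T@(T-p)*100
    r=Ro.from_matrix(R0.T@RT).as_rotvec(degrees=True); print(a,'->',d.round(2),r.round(1))
E
python3 go.py .45,.35,.28 .4533,-.079,.28; python3 -c "
from go import *;print(xv,R0)"
```

```text
t 0.1 pos [0.2111 0.5879 0.2306] F [ 0.5 -0.1 -0.4] w 0.0853 j [-1.25  0.33 -0.06  1.46  0.02  1.35 -0.09]
.45,.35,.28 -> [-30.52 -14.32  -4.92] [-0.1  0.1 81. ]
.4533,-.079,.28 -> [-45.33 -54.59  -4.87] [-0.1  0.1 81. ]
t 0.1 pos [0.2111 0.5879 0.2306] F [ 0.5 -0.1 -0.4] w 0.0853 j [-1.25  0.33 -0.06  1.46  0.02  1.35 -0.09]
[0.18610052 0.98253071 0.        ] [[-9.41154549e-01  3.37976298e-01 -3.69464283e-04]
 [ 3.37976495e-01  9.41153802e-01 -1.18763862e-03]
 [-5.36709897e-05 -1.24262174e-03 -9.99999227e-01]]
```

Call:
carry_out --pt "-4 -2 -5 0 0 10 0" --pt "-8 -4 -5 0 0 20 0" --pt "-12 -6 -5 0 0 30 0" --pt "-16 -8 -5 0 0 40 0" --pt "-20 -10 -5 0 0 50 0" --pt "-24 -12 -5 0 0 60 0" --pt "-28 -14 -5 0 0 70 0" --pt "-30.5 -14.3 -5 0 0 80 0"

```text
t: 1.1
position: [0.4516, 0.348, 0.2814]
eef_rot: [2.411, 2.014, -0.0]
force: [0.2, 0.9, 0.6]
grip_width: -0.0004
```

```bash
python3 go.py .4533,-.079,.28 .4533,-.079,.17
```

```text
t 1.1 pos [0.4516 0.348  0.2814] F [0.2 0.9 0.6] w -0.0004 j [-0.97  0.19  0.27  1.55 -0.05  1.42 -0.87]
.4533,-.079,.28 -> [-41.99   7.77   0.15] [0.  0.  0.5]
.4533,-.079,.17 -> [-41.98   7.77  11.15] [0.  0.  0.5]
```

Call:
carry_out --pt "-6 1.1 0 0 0 0.5 0" --pt "-12 2.2 0 0 0 0.5 0" --pt "-18 3.3 0 0 0 0.5 0" --pt "-24 4.4 0 0 0 0.5 0" --pt "-30 5.5 0 0 0 0.5 0" --pt "-36 6.7 0 0 0 0.5 0" --pt "-42 7.8 0 0 0 0.5 0" --pt "-42 7.8 6 0 0 0.5 0"

```text
t: 2.1
position: [0.4577, -0.0814, 0.2238]
eef_rot: [2.415, 2.002, 0.011]
force: [1.4, 1.4, -1.2]
grip_width: 0.0003
```

```bash
python3 go.py .4533,-.079,.17; python3 -c "
from h import *
p,d=shot('scene','s1.png')"
```

```text
t 2.1 pos [ 0.4577 -0.0814  0.2238] F [ 1.4  1.4 -1.2] w 0.0003 j [-0.61 -0.07  0.67  1.91  0.04  1.28 -0.14]
.4533,-.079,.17 -> [ 0.14 -0.52  5.38] [ 0.4 -0.1  0. ]
```

View pics/s1.png

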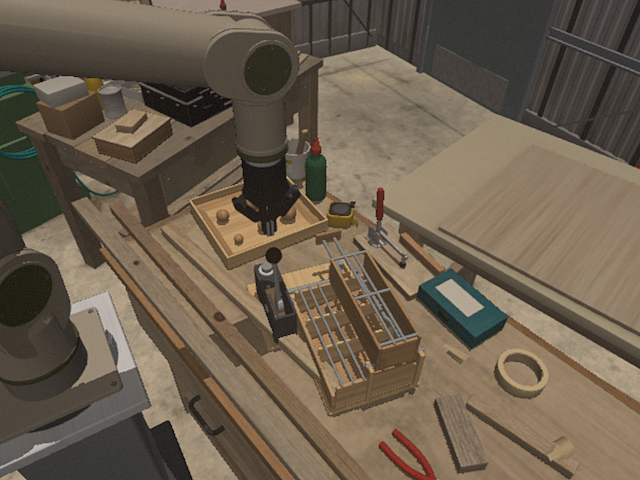

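```bash
python3 - <<'E'
from h import *
o=sensors.get_obs();print(o['t'],o['position'],proj('scene',o['position']),proj('scene',[.4455,-.12,.2]))
p,d=shot('top','t1.png');print(proj('top',o['position']))
E
```

```text
2.15 [ 0.45242819 -0.07850704  0.21411458] [266.34372515 236.31386481] [273.14985602 255.6816577 ]
[342.17761935 303.96253102]
```

View pics/t1.png

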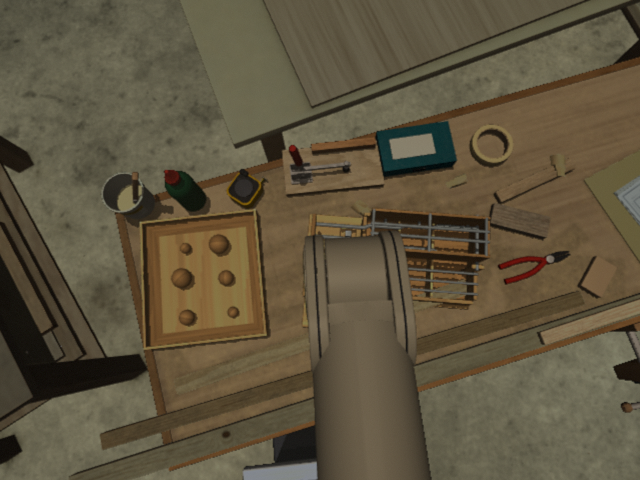

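Call:
carry_out --pt "0 0 4.5 0 0 0 0" --pt "0 0 4.5 0 0 0 0" --pt "0 0 4.5 0 0 0 0"

```text
t: 2.58
position: [0.4566, -0.0762, 0.1784]
eef_rot: [2.41, 2.014, 0.002]
force: [-0.7, -0.1, 0.2]
grip_width: -0.0001
```

```bash
python3 go.py .4353,-.174,.17
```

```text
t 2.58 pos [ 0.4566 -0.0762  0.1784] F [-0.7 -0.1  0.2] w -0.0001 j [-0.61 -0.02  0.68  1.97  0.01  1.18 -0.11]
.4353,-.174,.17 -> [-10.    -0.37   0.84] [ 0.1 -0.   0.5]
```

Call:
carry_out --pt "-1.5 0 0.4 0 0 0 0" --pt "-3 -0.1 0.4 0 0 0 0" --pt "-4.5 -0.1 0.4 0 0 0 0" --pt "-6 -0.2 0.4 0 0 0 0" --pt "-7.5 -0.2 0.4 0 0 0 0" --pt "-8.5 -0.3 0.4 0 0 0 0" --pt "-9 -0.3 0.4 0 0 0 0" --pt "-9 -0.3 0.4 0 0 0 0"

```text
t: 3.58
position: [0.4364, -0.1657, 0.1725]
eef_rot: [2.412, 2.012, -0.0]
force: [0.7, 0.6, 0.6]
grip_width: 0.0001
```

```bash
python3 go.py .4353,-.174,.17; python3 -c "
from h import *
p,d=shot('scene','s2.png');cv2.imwrite('pics/s2c.png',cv2.resize(p[150:400,200:480,::-1],None,fx=2.4,fy=2.4))"
```

```text
t 3.58 pos [ 0.4364 -0.1657  0.1725] F [0.7 0.6 0.6] w 0.0001 j [-0.51 -0.01  0.78  1.98  0.    1.17  0.09]
.4353,-.174,.17 -> [-0.84  0.04  0.25] [0.  0.  0.4]
```

View pics/s2c.png

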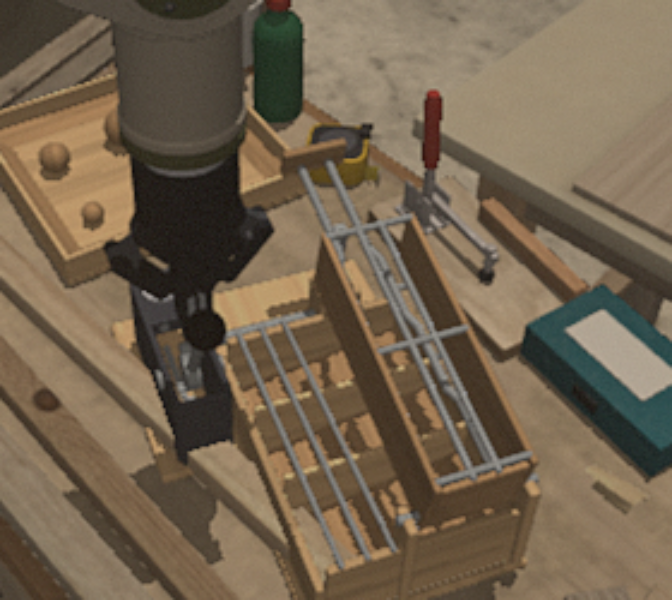

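Call:
carry_out --pt "-0.4 0 0 0 0 0 0" --pt "-0.8 0 0 0 0 0 0" --pt "-1.0 0 0 0 0 0 0" --pt "-1.0 0 0 0 0 0 0" --pt "-1.0 0 0 0 0 0 0"

```text
t: 4.25
position: [0.4349, -0.1744, 0.1723]
eef_rot: [2.411, 2.014, 0.0]
force: [0.4, -0.2, 0.5]
grip_width: -0.0003
```

```bash
python3 - <<'E'
from meas import *
o=sensors.get_obs();print(o['force'],o['position'])
p,d=shot('scene');P=cloud('scene',d)
cv2.imwrite('pics/s3.png',cv2.resize(p[150:400,200:480,::-1],None,fx=2.4,fy=2.4))
A=np.array([.442,-.1386]);h=np.array([.186,.982]);h/=np.hypot(*h)
r=P[...,:2]-A; y=r@h; x=r@np.array([h[1],-h[0]])
m=(np.abs(x)<.025)&(y>-.09)&(y<-.03)&(P[...,2]>.165)&(P[...,2]<.22)&(p.max(-1)<70)
Q=P[m];c,e=sph(Q,.016);yy=(c[:2]-A)@h;print(len(Q),c,e,'lean',np.arctan2(-yy,c[2]-.078),'lever',np.arctan2(-yy,c[2]-.078)+.15)
E
```

```text
[ 0.3864867  -0.21628382  0.46885664] [ 0.4349395  -0.17442992  0.17229689]
390 [ 0.43024819 -0.19682564  0.1930022 ] 0.005313483553218883 lean 0.4767387459959069 lever 0.6267387459959068
```

View pics/s3.png

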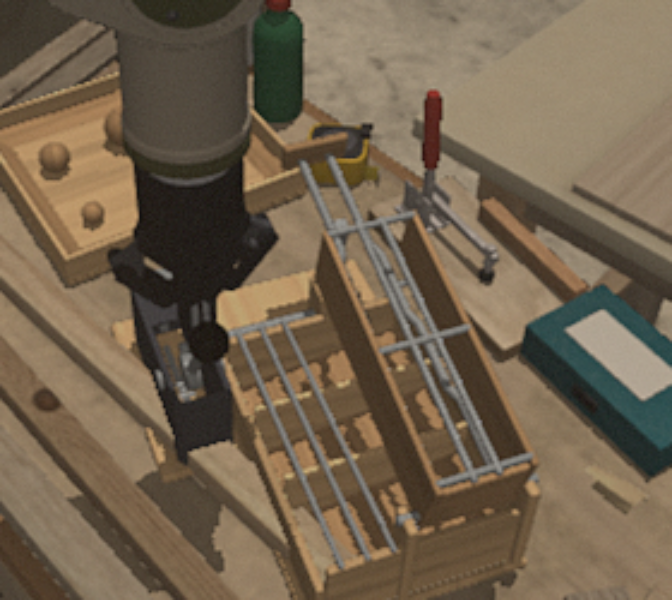

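Call:
carry_out --pt "-0.2 0 0 0 0 0 0" --pt "-0.4 0 0 0 0 0 0" --pt "-0.4 0 0 0 0 0 0" --pt "-0.4 0 0 0 0 0 0"

```text
t: 4.8
position: [0.4347, -0.1755, 0.1722]
eef_rot: [-2.406, -2.015, -0.004]
force: [0.9, 12.4, 0.5]
grip_width: -0.0001
```

Call:
carry_out --pt "2 0 0 0 0 0 0" --pt "5 0 0 0 0 0 0" --pt "5 0 -6 0 0 0 0" --pt "8 0 -12 0 0 0 0.7" --pt "14 0 -12 0 0 0 0.7" --pt "20 0 -12 0 0 0 0.7" --pt "26 0 -12 0 0 0 0.7" --pt "32 0 -12 0 0 0 0.7"

```text
t: 5.8
position: [0.4914, 0.1382, 0.2924]
eef_rot: [2.411, 2.014, 0.001]
force: [0.5, 0.1, -0.5]
grip_width: 0.0596
```

```bash
python3 - <<'E'
from meas import *
A=np.array([.442,-.1386]);h=np.array([.186,.982]);h/=np.hypot(*h);gx=np.array([h[1],-h[0]])
for n in('scene','top'):
    p,d=shot(n,n+'4.png');P=cloud(n,d);np.savez('/tmp/'+n+'4',p=p,d=d)
    r=P[...,:2]-A; y=r@h; x=r@gx
    m=(np.abs(x)<.025)&(y>-.09)&(y<-.03)&(P[...,2]>.165)&(P[...,2]<.22)&(p.max(-1)<70)
    Q=P[m];c,e=sph(Q,.016);yy=(c[:2]-A)@h;print(n,len(Q),c.round(4),e.round(4),'lever',np.arctan2(-yy,c[2]-.078)+.15)
    # rails near head: lane x ~ grader
    m=(P[...,2]>.135)&(P[...,2]<.21)&(x>.10)&(x<.22)&(y>0.03)&(y<.17)
    Q=np.c_[x[m],y[m],P[m][:,2]]; 
    for y0 in np.arange(.03,.17,.01):
        q=Q[(Q[:,1]>=y0)&(Q[:,1]<y0+.01)]
        if len(q): print(round(y0+.005,3),len(q),np.sort(q[:,0])[::max(1,len(q)//6)].round(3),'z',np.percentile(q[:,2],[10,50,90]).round(4))
    for b in findballs(P): 
        if b[4]<.003: print(*b)
E
```

```text
scene 223 [ 0.4327 -0.1941  0.1904] 0.0008 lever 0.6138952304925159
0.035 6 [0.139 0.143 0.144 0.17  0.171 0.172] z [0.1597 0.162  0.1652]
0.045 38 [0.139 0.142 0.146 0.156 0.16  0.168 0.171] z [0.1405 0.1621 0.1644]
0.055 44 [0.139 0.142 0.145 0.156 0.165 0.168 0.172] z [0.1532 0.1634 0.1665]
0.065 28 [0.139 0.14  0.143 0.145 0.166 0.167 0.17 ] z [0.1641 0.1667 0.1687]
0.075 30 [0.139 0.141 0.144 0.165 0.166 0.169] z [0.1654 0.1686 0.1712]
0.085 33 [0.139 0.141 0.143 0.145 0.166 0.168 0.171] z [0.1679 0.1705 0.173 ]
0.095 30 [0.139 0.141 0.142 0.148 0.166 0.17 ] z [0.1692 0.1727 0.1744]
0.105 30 [0.139 0.141 0.144 0.165 0.167 0.17 ] z [0.1728 0.1746 0.1771]
0.115 269 [0.125 0.134 0.144 0.154 0.165 0.175 0.184] z [0.1722 0.185  0.1949]
0.125 9 [0.126 0.126 0.132 0.137 0.139 0.15  0.153 0.162 0.174] z [0.1708 0.1931 0.1939]
204 0.0447 0.022 [0.5604 0.259  0.0272] 0.0014 [0.043 0.037]
56 0.0266 0.012 [0.6291 0.2505 0.0167] 0.0018 [0.02  0.018]
212 0.0447 0.022 [0.6279 0.1727 0.0271] 0.0015 [0.043 0.039]
130 0.0361 0.017 [0.4738 0.2527 0.0223] 0.0013 [0.033 0.028]
133 0.0354 0.017 [0.55
[... 400 characters left out ...]
37 0.139 0.142 0.16  0.165 0.168 0.17 ] z [0.1619 0.1644 0.1666]
0.075 42 [0.137 0.139 0.142 0.145 0.165 0.167] z [0.1642 0.1663 0.1684]
0.085 42 [0.137 0.14  0.142 0.163 0.166 0.168] z [0.1658 0.1682 0.1703]
0.095 43 [0.137 0.139 0.142 0.145 0.165 0.168 0.171] z [0.1684 0.1706 0.1722]
0.105 40 [0.137 0.139 0.141 0.143 0.165 0.166 0.169] z [0.1698 0.1728 0.1754]
0.115 130 [0.124 0.135 0.142 0.151 0.163 0.17  0.181] z [0.1744 0.1919 0.1942]
0.125 88 [0.124 0.129 0.14  0.15  0.16  0.17  0.18 ] z [0.1708 0.1818 0.1923]
308 0.0433 0.022 [0.6262 0.1732 0.0243] 0.001 [0.04  0.042]
183 0.0339 0.017 [0.5496 0.1631 0.0196] 0.001 [0.031 0.031]
95 0.0244 0.012 [0.4734 0.1533 0.015 ] 0.001 [0.022 0.022]
```

View pics/top4.png

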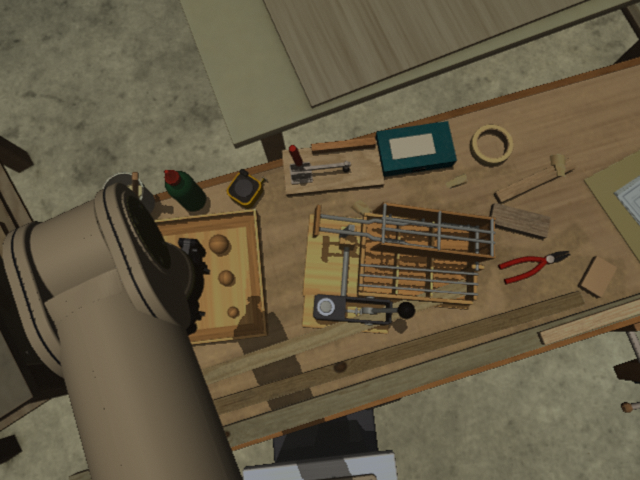

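```bash
python3 - <<'E'
from meas import *
A=np.array([.442,-.1386]);h=np.array([.186,.982]);h/=np.hypot(*h);gx=np.array([h[1],-h[0]])
for n in('scene','top'):
    z=np.load(f'/tmp/{n}4.npz');P=cloud(n,z['d'])
    r=P[...,:2]-A; y=r@h; x=r@gx
    m=(P[...,2]>.10)&(x>.10)&(x<.24)&(y>-.3)&(y<.08)
    for y0 in np.arange(-.24,.08,.01):
        k=m&(y>=y0)&(y<y0+.01); q=np.c_[x[k],P[k][:,2]]
        row=[]
        for x0 in np.arange(.10,.22,.01):
            s=q[(q[:,0]>=x0)&(q[:,0]<x0+.01)]
            row.append(f'{np.max(s[:,1])*1000:4.0f}' if len(s) else '   .')
        print(n,f'{y0+.005:.3f}',*row)
E
```

```text
scene -0.235    .    .    .    .    .    .    .    .    .    .    .    .
scene -0.225  112  165  164  166  166  166  164  165  165  164  111  107
scene -0.215  112  165  164  160  168  163  166  163  162  165  112  113
scene -0.205  111  167  164    .  171    .  168    .    .  168    .  110
scene -0.195  106  168  167    .  172    .  171    .  146  168    .    .
scene -0.185    .  172  171    .  172    .  174    .  153  171    .    .
scene -0.175    .  175  171    .  175    .  174    .  121  174    .    .
scene -0.165    .  176  173    .  177    .  176    .  121  175    .    .
scene -0.155    .  180  174    .  180    .  178    .  147  179    .    .
scene -0.145    .  180  178    .  181    .  182    .  124  180    .    .
scene -0.135    .  182  179    .  182    .  182  125  171  182    .    .
scene -0.125    .  184  183    .  186    .  186  131  156  184    .    .
scene -0.115    .  186  187  187  187  187  188  186  187  188    .    .
scene -0.105    .  189  183    .  189    .  190  133  133  189    .    .
scene -0.095    .  190  186    .  192    .  192  135  182  190    .    .
scene
[... 2791 characters left out ...]
op -0.015    .  206    .  148  206    .  206  148  203  205    .    .
top -0.005    .  209  208  207  209  207  208  208  208  206    .    .
top 0.005    .  194    .  156  150    .  152  154  186  195    .    .
top 0.015    .  147    .  156  156    .  157  157  142  145    .    .
top 0.025    .    .    .  159  158    .  158  156    .    .    .    .
top 0.035    .    .    .  161  161    .  161  158    .    .    .    .
top 0.045    .    .    .  162  162  152  163    .    .    .    .    .
top 0.055    .    .    .  163  164  154  165  161    .    .    .    .
top 0.065    .    .    .  169  167  135  167  163    .    .    .    .
top 0.075    .    .    .  168  170    .  169    .    .    .    .    .
```

```bash
python3 go.py .4743,.1531,.06 .4743,.1531,.008
```

```text
t 5.9 pos [0.4906 0.1436 0.2913] F [-0.5  0.  -0.6] w 0.0596 j [-0.8   0.04  0.44  1.68 -0.02  1.42 -0.52]
.4743,.1531,.06 -> [ 0.66 -1.74 23.13] [-0.1  0.   1. ]
.4743,.1531,.008 -> [ 0.67 -1.73 28.33] [-0.1  0.   1. ]
```

Call:
carry_out --pt "0.7 -1.7 6 0 0 0 0.6" --pt "0.7 -1.7 12 0 0 0 0.6" --pt "0.7 -1.7 18 0 0 0 0.6" --pt "0.7 -1.7 23 0 0 0 0.6" --pt "0.7 -1.7 23 0 0 0 0.6" --pt "0.7 -1.7 23 0 0 0 0.6" --pt "0.7 -1.7 23 0 0 0 0.6"

```text
t: 6.78
position: [0.4772, 0.1471, 0.0646]
eef_rot: [2.411, 2.014, 0.006]
force: [0.8, -0.9, -0.4]
grip_width: 0.0513
```

```bash
python3 go.py .4743,.1531,.008;python3 - <<'E'
from meas import *
p,d=shot('scene');P=cloud('scene',d)
for b in findballs(P):
  if b[4]<.003: print(*b)
cv2.imwrite('pics/s5.png',cv2.resize(p[130:300,160:400,::-1],None,fx=3,fy=3))
E
```

```text
t 6.78 pos [0.4772 0.1471 0.0646] F [ 0.8 -0.9 -0.4] w 0.0513 j [-0.77  0.23  0.42  1.99 -0.12  0.94 -0.47]
.4743,.1531,.008 -> [ 0.53 -0.41  5.66] [ 0.2 -0.1  0.5]
37 0.0471 0.022 [0.5567 0.2586 0.0277] 0.0014 [0.02  0.028]
55 0.0247 0.012 [0.6287 0.2498 0.0171] 0.0015 [0.022 0.022]
213 0.0456 0.022 [0.6281 0.1728 0.0275] 0.0015 [0.042 0.04 ]
133 0.0357 0.017 [0.5508 0.1628 0.0218] 0.0014 [0.033 0.031]
71 0.0265 0.012 [0.4754 0.153  0.0168] 0.0014 [0.023 0.022]
```

View pics/s5.png

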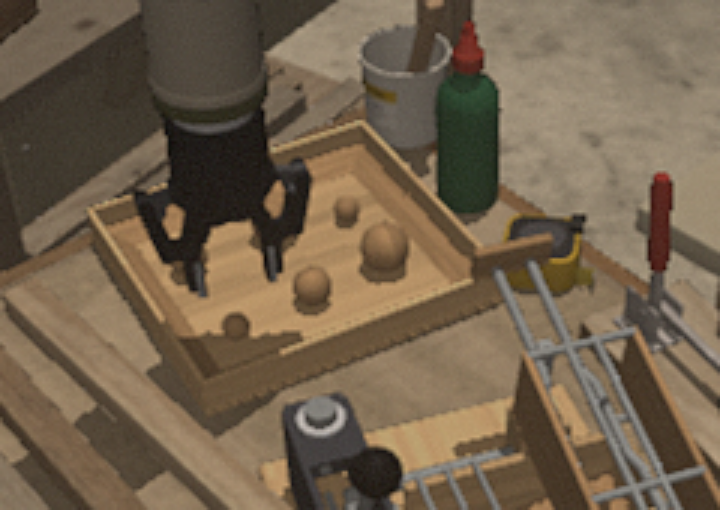

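```bash
python3 go.py .4746,.1531,.008
```

```text
t 6.83 pos [0.477  0.147  0.0643] F [ 0.6 -0.2 -0.9] w 0.0513 j [-0.77  0.23  0.42  2.   -0.12  0.93 -0.47]
.4746,.1531,.008 -> [ 0.54 -0.36  5.63] [ 0.1 -0.1  0.5]
```

Call:
carry_out --pt "0.5 -0.4 1 0 0 0 0.6" --pt "0.5 -0.4 3 0 0 0 0.6" --pt "0.5 -0.4 4.4 0 0 0 0.6" --pt "0.5 -0.4 4.4 0 0 0 0.6" --pt "0.5 -0.4 4.4 0 0 0 0.6"

```text
t: 7.45
position: [0.473, 0.1521, 0.0187]
eef_rot: [2.411, 2.014, 0.001]
force: [-0.4, -0.1, 0.7]
grip_width: 0.051
```

```bash
python3 go.py .4746,.1531,.008;
```

```text
t 7.45 pos [0.473  0.1521 0.0187] F [-0.4 -0.1  0.7] w 0.051 j [-0.76  0.3   0.41  2.03 -0.16  0.84 -0.45]
.4746,.1531,.008 -> [0.12 0.14 1.07] [ 0.  -0.   0.5]
```

Call:
carry_out --pt "0.1 0.1 0.5 0 0 0 0.6" --pt "0.1 0.1 1.0 0 0 0 0.6" --pt "0.1 0.1 1.0 0 0 0 0.6" --pt "0.1 0.1 1.0 0 0 0 0.4" --pt "0.1 0.1 1.0 0 0 0 0.1" --pt "0.1 0.1 1.0 0 0 0 0" --pt "0.1 0.1 1.0 0 0 0 0" --pt "0.1 0.1 1.0 0 0 0 0" --newtons 60

```text
t: 8.45
position: [0.4741, 0.153, 0.0085]
eef_rot: [2.411, 2.014, 0.001]
force: [0.8, -0.6, 3.3]
grip_width: 0.0202
```

```bash
python3 go.py .4746,.1531,.03 .4746,.1531,.24 .6054,-.1033,.24;
```

```text
t 8.45 pos [0.4741 0.153  0.0085] F [ 0.8 -0.6  3.3] w 0.0202 j [-0.76  0.33  0.4   2.03 -0.17  0.82 -0.44]
.4746,.1531,.03 -> [ 0.02  0.04 -2.15] [ 0.  -0.   0.5]
.4746,.1531,.24 -> [  0.03   0.06 -23.15] [ 0.  -0.   0.5]
.6054,-.1033,.24 -> [-22.87  17.49 -23.15] [ 0.  -0.   0.5]
```

Call:
carry_out --pt "0 0 -1 0 0 0 0" --pt "0 0 -3 0 0 0 0" --pt "0 0 -3 0 0 0 0"

```text
t: 8.82
position: [0.4746, 0.1533, 0.0397]
eef_rot: [2.411, 2.014, 0.004]
force: [0.2, -0.4, -0.9]
grip_width: 0.0202
```

```bash
python3 - <<'E'
from meas import *
o=sensors.get_obs();print(o['grip_width'],o['force'],o['position'])
p,d=shot('scene')
cv2.imwrite('pics/s6.png',cv2.resize(p[170:270,180:340,::-1],None,fx=5,fy=5,interpolation=cv2.INTER_CUBIC))
E
```

```text
0.020217093561952216 [ 0.22704843 -0.42971894 -0.90227166] [0.47460196 0.15330402 0.03966093]
```

View pics/s6.png

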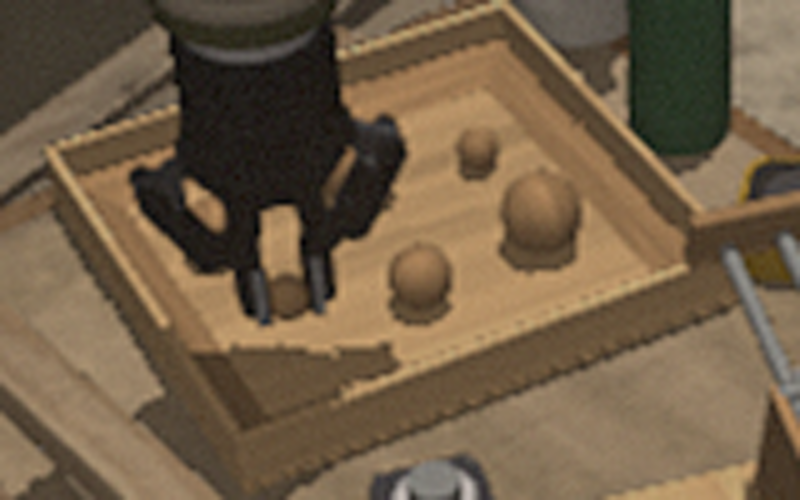

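```bash
python3 - <<'E'
from h import *
o=sensors.get_obs();f,cx,cy,R,t=cam('scene');q=-R.T@t;r=R.T@np.array([(237.6-cx)/f,(229.4-cy)/f,1]);p=np.array(o['position'])
s=((p-q)[:2]@r[:2])/(r[:2]@r[:2]);print(q+s*r-p)
E
python3 go.py .4746,.1531,.24 .6054,-.1033,.24
```

```text
[ 0.00133806 -0.00045621  0.00754234]
t 8.88 pos [0.474  0.1531 0.0388] F [-0.1 -0.2 -1.1] w 0.0207 j [-0.77  0.27  0.41  2.01 -0.14  0.88 -0.46]
.4746,.1531,.24 -> [  0.03   0.07 -20.12] [ 0.  -0.1  0.5]
.6054,-.1033,.24 -> [-22.88  17.5  -20.13] [ 0.  -0.1  0.5]
```

Call:
carry_out --pt "0 0 -6 0 0 0 0" --pt "0 0 -12 0 0 0 0" --pt "-3 2 -17 0 0 0 0" --pt "-7.5 5.5 -20 0 0 0 0" --pt "-12 9 -20 0 0 0 0" --pt "-16 12 -20 0 0 0 0" --pt "-20 15 -20 0 0 0 0" --pt "-22.9 17.5 -20 0 0 0 0"

```text
t: 9.88
position: [0.6055, -0.1057, 0.2373]
eef_rot: [-2.412, -2.012, 0.002]
force: [0.3, 0.2, -0.6]
grip_width: 0.0203
```

Call:
carry_out --pt "0 0 0 0 0 0 0" --pt "0 0 0 0 0 0 0"

```text
t: 10.12
position: [0.6049, -0.103, 0.2374]
eef_rot: [-2.41, -2.014, 0.001]
force: [0.1, 1.3, 0.3]
grip_width: 0.0203
```

```bash
python3 go.py .6054,-.1033,.171; python3 - <<'E'
from meas import *
p,d=shot('scene')
cv2.imwrite('pics/s7.png',cv2.resize(p[150:310,250:490,::-1],None,fx=3,fy=3,interpolation=cv2.INTER_CUBIC))
E
```

```text
t 10.12 pos [ 0.6049 -0.103   0.2374] F [0.1 1.3 0.3] w 0.0203 j [-0.42  0.35  0.66  1.51 -0.21  1.36  0.08]
.6054,-.1033,.171 -> [-0.02  0.06  6.64] [-0.1 -0.   0.5]
```

View pics/s7.png

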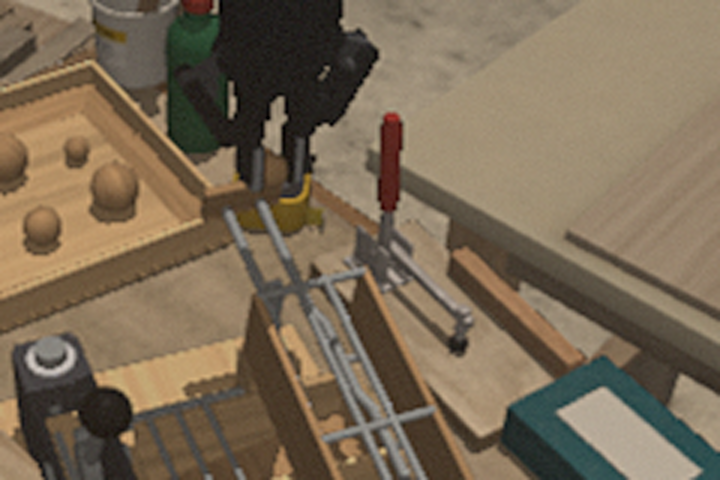

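Call:
carry_out --pt "0 0 2 0 0 0 0" --pt "0 0 4 0 0 0 0" --pt "0 0 5.5 0 0 0 0" --pt "0 0 6.3 0 0 0 0" --pt "0 0 6.6 0 0 0 0" --pt "0 0 6.6 0 0 0 0"

```text
t: 10.92
position: [0.6054, -0.1036, 0.1726]
eef_rot: [2.411, 2.014, 0.001]
force: [-0.2, 0.0, 0.4]
grip_width: 0.0204
```

```bash
python3 go.py .6054,-.1033,.171; python3 - <<'E'
from meas import *
p,d=shot('scene')
cv2.imwrite('pics/s8.png',cv2.resize(p[150:310,250:490,::-1],None,fx=3,fy=3,interpolation=cv2.INTER_CUBIC))
E
```

```text
t 10.93 pos [ 0.6054 -0.1036  0.1726] F [-0.2  0.   0.4] w 0.0204 j [-0.41  0.39  0.65  1.6  -0.25  1.23  0.1 ]
.6054,-.1033,.171 -> [ 0.03 -0.01  0.16] [ 0.  -0.   0.5]
```

View pics/s8.png

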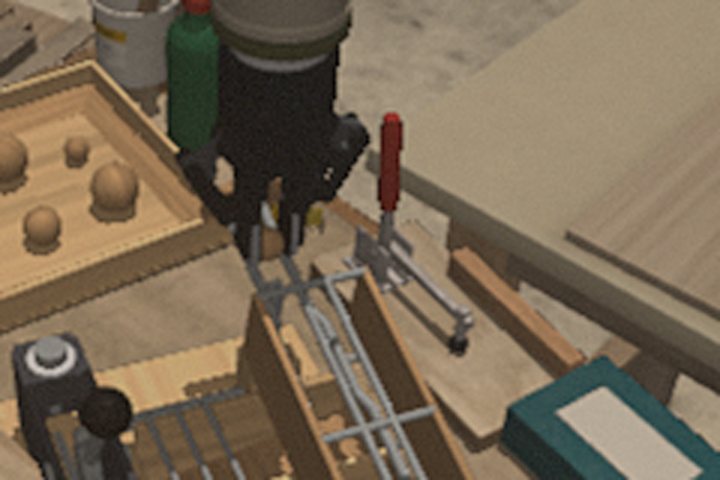

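Call:
carry_out --pt "0 0 0.1 0 0 0 0" --pt "0 0 0.1 0 0 0 0.1" --pt "0 0 0.1 0 0 0 0.35" --pt "0 0 0.1 0 0 0 0.6" --pt "0 0 0.1 0 0 0 0.7" --pt "0 0 -1 0 0 0 0.7" --pt "0 0 -4 0 0 0 0.7" --pt "0 0 -6 0 0 0 0.7"

```text
t: 11.98
position: [0.6056, -0.1039, 0.2344]
eef_rot: [2.41, 2.013, 0.002]
force: [-0.5, 0.5, -0.1]
grip_width: 0.0595
```

```bash
python3 - <<'E'
from meas import *
p,d=shot('scene')
cv2.imwrite('pics/s9.png',cv2.resize(p[170:420,240:480,::-1],None,fx=2.4,fy=2.4,interpolation=cv2.INTER_CUBIC))
E
python3 go.py
```

```text
t 12.03 pos [ 0.6065 -0.1041  0.2369] F [ 0.2 -0.2  2.5] w 0.0597 j [-0.42  0.35  0.66  1.52 -0.22  1.35  0.08]
```

View pics/s9.png

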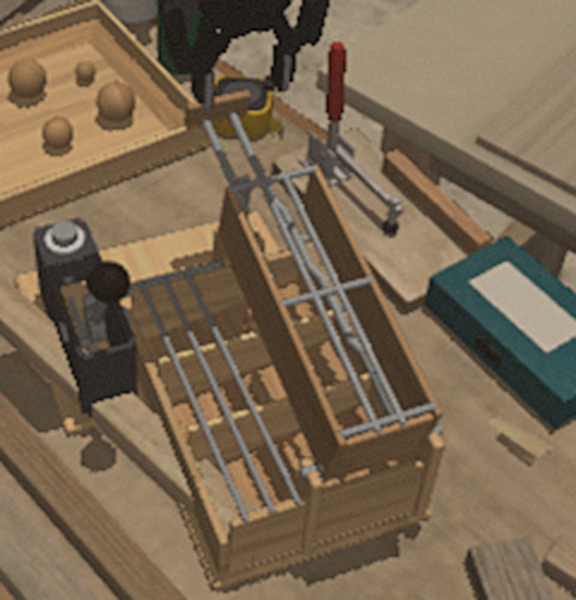

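```bash
python3 go.py .5504,.1628,.06; python3 - <<'E'
from meas import *
p,d=shot('scene');P=cloud('scene',d)
for b in findballs(P):
  if b[4]<.003: print(*b)
cv2.imwrite('pics/s10.png',cv2.resize(p[170:420,240:480,::-1],None,fx=2.4,fy=2.4,interpolation=cv2.INTER_CUBIC))
E
```

```text
t 12.03 pos [ 0.6065 -0.1041  0.2369] F [ 0.2 -0.2  2.5] w 0.0597 j [-0.42  0.35  0.66  1.52 -0.22  1.35  0.08]
.5504,.1628,.06 -> [ 25.25 -10.36  17.66] [ 0.3 -0.   0.5]
203 0.0459 0.022 [0.5604 0.259  0.027 ] 0.0015 [0.04 0.04]
57 0.0261 0.012 [0.6275 0.2507 0.0178] 0.0017 [0.021 0.018]
212 0.0451 0.022 [0.628  0.1734 0.0271] 0.0014 [0.043 0.035]
130 0.0341 0.017 [0.4739 0.253  0.0218] 0.0014 [0.032 0.027]
131 0.0361 0.017 [0.5509 0.1625 0.0224] 0.0014 [0.032 0.031]
```

View pics/s10.png

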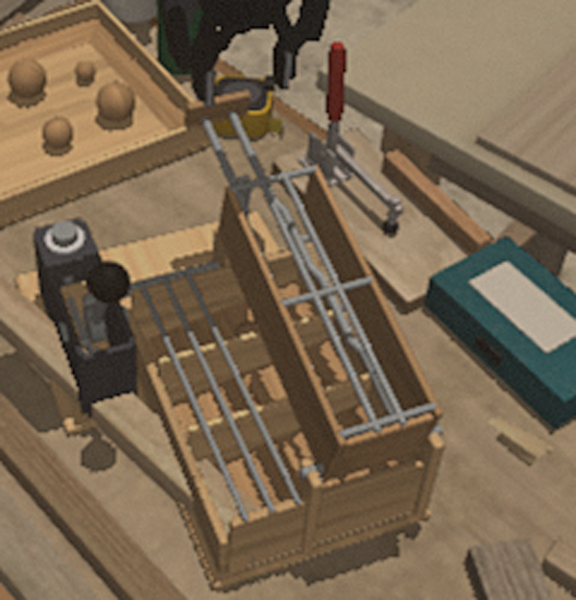

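Call:
carry_out --pt "5 -2 0 0 0 0 0.7" --pt "10 -4 0 0 0 0 0.7" --pt "15 -6 0 0 0 0 0.7" --pt "20 -8 4 0 0 0 0.7" --pt "23.5 -9.7 8 0 0 0 0.7" --pt "25.2 -10.4 13 0 0 0 0.7" --pt "25.2 -10.4 17 0 0 0 0.7" --pt "25.2 -10.4 17 0 0 0 0.7"

```text
t: 13.08
position: [0.5455, 0.1621, 0.0596]
eef_rot: [-2.41, -2.013, 0.009]
force: [0.2, -0.2, 1.0]
grip_width: 0.06
```

Call:
carry_out --pt "0 0 0 0 0 0 0.7" --pt "0 0 0 0 0 0 0.7"

```text
t: 13.32
position: [0.5491, 0.1629, 0.0643]
eef_rot: [2.411, 2.013, 0.005]
force: [0.6, -0.4, -0.0]
grip_width: 0.0596
```

```bash
python3 go.py .5504,.1628,.010; python3 - <<'E'
from meas import *
p,d=shot('top','t10.png')
p,d=shot('scene');P=cloud('scene',d)
for b in findballs(P):
  if b[4]<.003: print(*b)
E
```

```text
t 13.32 pos [0.5491 0.1629 0.0643] F [ 0.6 -0.4 -0. ] w 0.0596 j [-0.78  0.4   0.5   1.81 -0.22  0.99 -0.37]
.5504,.1628,.010 -> [0.   0.12 5.43] [ 0.1 -0.1  0.4]
102 0.0436 0.022 [0.5598 0.2589 0.028 ] 0.0015 [0.03  0.033]
210 0.0457 0.022 [0.6281 0.173  0.0273] 0.0015 [0.041 0.037]
129 0.0354 0.017 [0.4743 0.2525 0.0222] 0.0015 [0.032 0.031]
132 0.0347 0.017 [0.5511 0.1624 0.0221] 0.0012 [0.032 0.027]
```

View pics/t10.png

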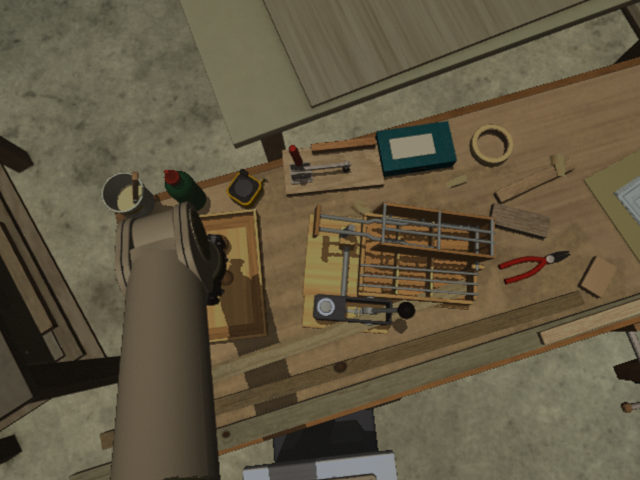

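Call:
carry_out --pt "0 0.1 2.5 0 0 0 0.7" --pt "0 0.1 4.5 0 0 0 0.7" --pt "0 0.1 5.4 0 0 0 0.7" --pt "0 0.1 5.4 0 0 0 0.7" --pt "0 0.1 5.4 0 0 0 0.4" --pt "0 0.1 5.4 0 0 0 0.1" --pt "0 0.1 5.4 0 0 0 0" --pt "0 0.1 5.4 0 0 0 0"

```text
t: 14.42
position: [0.5495, 0.1629, 0.0092]
eef_rot: [2.411, 2.014, 0.003]
force: [0.5, -0.6, 6.6]
grip_width: 0.0311
```

```bash
python3 - <<'E'
from meas import *
A=np.array([.442,-.1386]);h=np.array([.186,.982]);h/=np.hypot(*h);gx=np.array([h[1],-h[0]])
for n in ('top','scene'):
    p,d=shot(n);P=cloud(n,d)
    z0=np.load(f'/tmp/{n}4.npz')
    P0=cloud(n,z0['d']); r=P[...,:2]-A;x=r@gx;y=r@h
    dif=(P[...,2]-P0[...,2]); m=(dif>.006)&(x>0.02)&(x<.22)&(y<.05)&(y>-.26)
    nn,l,s,c=cv2.connectedComponentsWithStats(m.astype(np.uint8))
    for i in range(1,nn):
        if s[i,4]>=8: k=l==i; print(n,s[i,4],c[i].round(0),x[k].mean().round(3),y[k].mean().round(3),P[k].mean(0).round(3))
    cv2.imwrite(f'pics/{n}11.png',cv2.resize((p[190:310,300:500] if n=='top' else p[220:420,280:440])[:,:,::-1],None,fx=4 if n=='top' else 3,fy=4 if n=='top' else 3,interpolation=cv2.INTER_CUBIC))
E
python3 go.py
```

```text
top 11 [386. 285.] 0.06 -0.037 [ 0.494 -0.186  0.034]
top 52 [386. 291.] 0.047 -0.038 [ 0.481 -0.184  0.036]
t 14.53 pos [0.5496 0.1629 0.0092] F [-0.1 -1.   6.4] w 0.0314 j [-0.75  0.48  0.47  1.84 -0.27  0.89 -0.34]
```

View pics/top11.png

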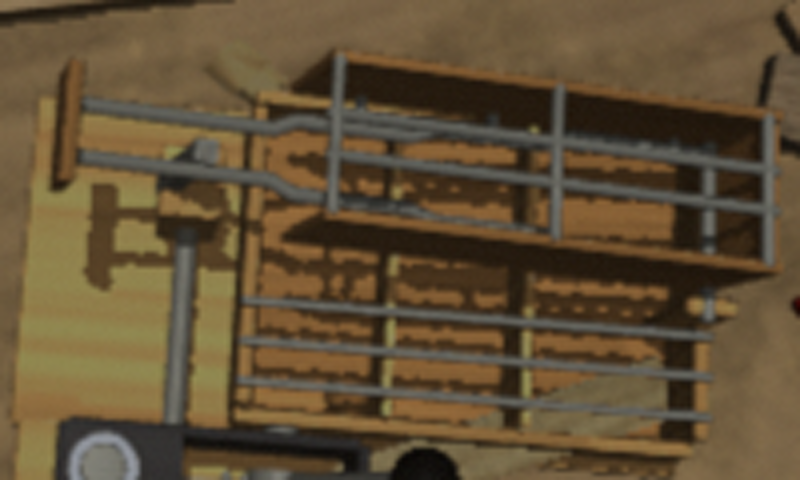

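View pics/scene11.png

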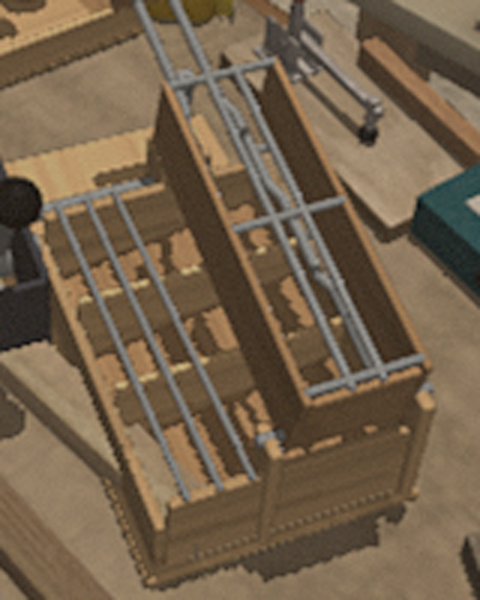

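Call:
carry_out --pt "0 0 -3 0 0 0 0" --pt "0 0 -9 0 0 0 0" --pt "0 0 -15 0 0 0 0" --pt "-3 1 -20 0 0 0 0" --pt "-8 3 -23 0 0 0 0" --pt "-13 5.2 -23 0 0 0 0" --pt "-18 7.3 -23 0 0 0 0" --pt "-22 9 -23 0 0 0 0"

```text
t: 15.52
position: [0.598, -0.0722, 0.2384]
eef_rot: [2.412, 2.013, 0.0]
force: [-0.4, 0.8, -0.1]
grip_width: 0.0309
```

```bash
python3 go.py .6054,-.1033,.2 .6054,-.1033,.172
```

```text
t 15.53 pos [ 0.598  -0.0722  0.2384] F [-0.4  0.8 -0.1] w 0.0309 j [-0.49  0.32  0.68  1.55 -0.2   1.35  0.02]
.6054,-.1033,.2 -> [-2.93  1.28  3.84] [ 0.  -0.   0.4]
.6054,-.1033,.172 -> [-2.93  1.28  6.64] [ 0.  -0.   0.4]
```

Call:
carry_out --pt "-2.8 1.3 0 0 0 0 0" --pt "-2.8 1.3 2 0 0 0 0" --pt "-2.8 1.3 3.5 0 0 0 0" --pt "-2.8 1.3 3.8 0 0 0 0" --pt "-2.8 1.3 3.8 0 0 0 0"

```text
t: 16.15
position: [0.606, -0.0992, 0.2005]
eef_rot: [-2.41, -2.015, -0.0]
force: [-0.4, -0.3, 0.4]
grip_width: 0.0311
```

```bash
python3 go.py .6054,-.1033,.172
```

```text
t 16.15 pos [ 0.606  -0.0992  0.2005] F [-0.4 -0.3  0.4] w 0.0311 j [-0.44  0.37  0.68  1.57 -0.24  1.29  0.09]
.6054,-.1033,.172 -> [-0.42  0.01  2.85] [-0.  -0.   0.5]
```

Call:
carry_out --pt "-0.3 0 1.5 0 0 0 0" --pt "-0.3 0 2.5 0 0 0 0" --pt "-0.3 0 2.8 0 0 0 0" --pt "-0.3 0 2.8 0 0 0 0" --pt "-0.3 0 2.8 0 0 0 0.4" --pt "-0.3 0 2.8 0 0 0 0.6" --pt "-0.3 0 2.8 0 0 0 0.8" --pt "-0.3 0 1 0 0 0 0.8"

```text
t: 17.15
position: [0.6047, -0.1024, 0.1899]
eef_rot: [-2.41, -2.013, 0.003]
force: [-0.0, -0.2, 1.3]
grip_width: 0.0685
```

Call:
carry_out --pt "0 0 -4 0 0 0 0.8" --pt "0 0 -5 0 0 0 0.8" --pt "5 -2 -6 0 0 0 0.8"

```text
t: 17.52
position: [0.5946, -0.0539, 0.2517]
eef_rot: [2.417, 2.003, -0.0]
force: [0.0, 2.2, -0.2]
grip_width: 0.0684
```

```bash
cat > bins.py <<'E'
from meas import *
A=np.array([.442,-.1386]);h=np.array([.186,.982]);h/=np.hypot(*h);gx=np.array([h[1],-h[0]])
def run():
  for n in ('top','scene'):
    p,d=shot(n,'last_'+n+'.png');P=cloud(n,d)
    z0=np.load(f'/tmp/{n}4.npz')
    P0=cloud(n,z0['d']); r=P[...,:2]-A;x=r@gx;y=r@h
    dif=(P[...,2]-P0[...,2]); m=(dif>.006)&(x>0.02)&(x<.24)&(y<.13)&(y>-.26)&(P[...,2]<.25)
    nn,l,s,c=cv2.connectedComponentsWithStats(m.astype(np.uint8))
    for i in range(1,nn):
        if s[i,4]>=8: k=l==i; print(n,s[i,4],c[i].round(0),'A',x[k].mean().round(3),y[k].mean().round(3),P[k].mean(0).round(3))
    for b in findballs(P):
        if b[4]<.003: print(n,b[2],b[3],b[0],b[4])
run()
E
python3 bins.py; python3 go.py
```

```text
top 95 [416. 241.] A 0.156 -0.092 [ 0.579 -0.258  0.063]
top 11 [386. 285.] A 0.06 -0.037 [ 0.494 -0.186  0.033]
top 52 [386. 291.] A 0.047 -0.038 [ 0.481 -0.184  0.036]
top 0.022 [0.6264 0.1734 0.0245] 308 0.001
top 0.012 [0.6269 0.2508 0.0148] 93 0.0009
top 0.022 [0.5589 0.2594 0.0243] 317 0.001
top 0.017 [0.4719 0.2533 0.0196] 198 0.0011
scene 24 [357. 333.] A 0.129 -0.106 [ 0.549 -0.267  0.06 ]
scene 0.022 [0.5601 0.2589 0.0274] 204 0.0014
scene 0.012 [0.6297 0.2511 0.0175] 58 0.0015
scene 0.022 [0.6283 0.1728 0.0269] 212 0.0014
scene 0.017 [0.4739 0.2526 0.0227] 128 0.0015
t 17.62 pos [ 0.595  -0.0436  0.2515] F [ 0.7  1.5 -0.7] w 0.0685 j [-0.54  0.29  0.67  1.54 -0.19  1.37 -0.03]
```

View pics/last_scene.png

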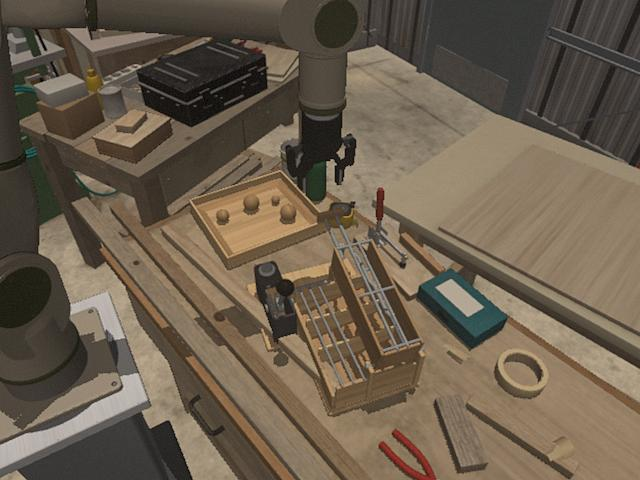

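```bash
python3 - <<'E'
from meas import *
z=np.load('/tmp/top.npz');P=cloud('top',z['d'])
for yy in (.21,.225):
  for x0 in np.arange(.64,.71,.005):
    m=(np.abs(P[...,1]-yy)<.006)&(P[...,0]>x0)&(P[...,0]<x0+.005); print(yy,round(x0+.0025,4),P[m][:,2].mean().round(4),end=' | ')
  print()
E
python3 go.py .6272,.1732,.07
```

```text
0.21 0.6425 0.0035 | 0.21 0.6475 0.0025 | 0.21 0.6525 0.0031 | 0.21 0.6575 0.0027 | 0.21 0.6625 0.0028 | 0.21 0.6675 0.0045 | 0.21 0.6725 0.0068 | 0.21 0.6775 0.0092 | 0.21 0.6825 0.0117 | 0.21 0.6875 0.0223 | 0.21 0.6925 0.037 | 0.21 0.6975 nan | 0.21 0.7025 nan | 0.21 0.7075 -0.0016 | 
0.225 0.6425 0.003 | 0.225 0.6475 0.0032 | 0.225 0.6525 0.0022 | 0.225 0.6575 0.0031 | 0.225 0.6625 0.002 | 0.225 0.6675 0.0044 | 0.225 0.6725 0.0076 | 0.225 0.6775 0.0084 | 0.225 0.6825 0.0127 | 0.225 0.6875 0.0221 | 0.225 0.6925 0.0338 | 0.225 0.6975 0.0333 | 0.225 0.7025 nan | 0.225 0.7075 -0.0021 | 
t 17.62 pos [ 0.595  -0.0436  0.2515] F [ 0.7  1.5 -0.7] w 0.0685 j [-0.54  0.29  0.67  1.54 -0.19  1.37 -0.03]
.6272,.1732,.07 -> [21.85 -0.55 18.23] [ 0.  -0.2  0.9]<stdin>:5: RuntimeWarning: Mean of empty slice.
  ret = ret.dtype.type(ret / rcount)
```

Call:
carry_out --pt "5.5 -0.1 0 0 0 0 0.75" --pt "11 -0.2 0 0 0 0 0.75" --pt "16.5 -0.4 1 0 0 0 0.75" --pt "20.5 -0.5 6 0 0 0 0.75" --pt "21.5 -0.5 12 0 0 0 0.75" --pt "21.5 -0.5 17.5 0 0 0 0.75" --pt "21.5 -0.5 17.5 0 0 0 0.75" --pt "21.5 -0.5 17.5 0 0 0 0.75"

```text
t: 18.62
position: [0.6294, 0.1625, 0.078]
eef_rot: [2.411, 2.013, 0.004]
force: [0.4, 0.6, 0.2]
grip_width: 0.0641
```

```bash
python3 go.py .6272,.1732,.012; python3 bins.py
```

```text
t 18.62 pos [0.6294 0.1625 0.078 ] F [0.4 0.6 0.2] w 0.0641 j [-0.72  0.55  0.53  1.58 -0.3   1.09 -0.29]
.6272,.1732,.012 -> [ 1.01 -0.42  6.6 ] [ 0.1 -0.1  0.4]
top 77 [404. 284.] A 0.063 -0.074 [ 0.49  -0.223  0.046]
top 11 [386. 285.] A 0.06 -0.037 [ 0.494 -0.186  0.034]
top 53 [386. 291.] A 0.047 -0.038 [ 0.481 -0.184  0.037]
top 63 [404. 292.] A 0.046 -0.074 [ 0.474 -0.22   0.045]
top 0.022 [0.6263 0.1737 0.0246] 174 0.0011
scene 39 [323. 335.] A 0.068 -0.08 [ 0.494 -0.229  0.047]
scene 113 [316. 338.] A 0.052 -0.082 [ 0.478 -0.229  0.045]
scene 0.022 [0.5606 0.2593 0.0272] 203 0.0015
scene 0.012 [0.6301 0.249  0.0199] 29 0.0014
scene 0.022 [0.6279 0.173  0.0271] 213 0.0014
scene 0.017 [0.4736 0.2531 0.0223] 128 0.0014
```

Call:
carry_out --pt "1 -0.4 1.5 0 0 0 0.75" --pt "1 -0.4 3.5 0 0 0 0.75" --pt "1 -0.4 5.3 0 0 0 0.75" --pt "1 -0.4 5.3 0 0 0 0.75"

```text
t: 19.23
position: [0.6244, 0.1724, 0.0199]
eef_rot: [-2.411, -2.013, 0.006]
force: [0.6, 0.0, 0.3]
grip_width: 0.0642
```

```bash
python3 go.py .6272,.1732,.012
```

```text
t 19.23 pos [0.6244 0.1724 0.0199] F [0.6 0.  0.3] w 0.0642 j [-0.71  0.62  0.5   1.62 -0.34  1.   -0.28]
.6272,.1732,.012 -> [0.13 0.26 0.78] [-0.2  0.1  0.5]
```

Call:
carry_out --pt "0.1 0.2 0.6 0 0 0 0.75" --pt "0.1 0.2 0.9 0 0 0 0.75" --pt "0.1 0.2 0.9 0 0 0 0.5" --pt "0.1 0.2 0.9 0 0 0 0.3" --pt "0.1 0.2 0.9 0 0 0 0.1" --pt "0.1 0.2 0.9 0 0 0 0" --pt "0.1 0.2 0.9 0 0 0 0"

```text
t: 20.1
position: [0.6285, 0.1738, 0.0138]
eef_rot: [2.411, 2.014, 0.002]
force: [1.8, -0.1, 4.1]
grip_width: 0.0414
```

```bash
python3 go.py .6054,-.1033,.24
```

```text
t 20.1 pos [0.6285 0.1738 0.0138] F [ 1.8 -0.1  4.1] w 0.0414 j [-0.71  0.63  0.49  1.61 -0.34  0.98 -0.28]
.6054,-.1033,.24 -> [-27.66   2.69 -22.63] [ 0.1 -0.   0.5]
```

Call:
carry_out --pt "0 0 -3 0 0 0 0" --pt "0 0 -9 0 0 0 0" --pt "0 0 -15 0 0 0 0" --pt "-4 0.4 -19 0 0 0 0" --pt "-9 0.9 -23 0 0 0 0" --pt "-14 1.4 -23 0 0 0 0" --pt "-19 1.9 -23 0 0 0 0" --pt "-24 2.4 -23 0 0 0 0"

```text
t: 21.1
position: [0.6081, -0.068, 0.2429]
eef_rot: [-2.41, -2.014, 0.001]
force: [0.4, -0.0, -0.7]
grip_width: 0.041
```

Call:
carry_out --pt "-3.6 0.3 0 0 0 0 0" --pt "-3.6 0.3 0 0 0 0 0" --pt "-3.6 0.3 3 0 0 0 0" --pt "-3.6 0.3 3 0 0 0 0" --pt "-3.6 0.3 3 0 0 0 0"

```text
t: 21.72
position: [0.6057, -0.1019, 0.2139]
eef_rot: [-2.41, -2.015, -0.0]
force: [0.4, -0.2, -0.5]
grip_width: 0.0414
```

```bash
python3 go.py .6054,-.1033,.177
```

```text
t 21.73 pos [ 0.6057 -0.1019  0.2139] F [ 0.4 -0.2 -0.5] w 0.0414 j [-0.44  0.36  0.68  1.55 -0.23  1.31  0.09]
.6054,-.1033,.177 -> [-0.15 -0.    3.69] [ 0.  -0.   0.5]
```

Call:
carry_out --pt "-0.1 0 2 0 0 0 0" --pt "-0.1 0 3.3 0 0 0 0" --pt "-0.1 0 3.7 0 0 0 0" --pt "-0.1 0 3.7 0 0 0 0" --pt "-0.1 0 3.7 0 0 0 0.55" --pt "-0.1 0 3.7 0 0 0 0.75" --pt "-0.1 0 3.7 0 0 0 0.85" --pt "-0.1 0 1.5 0 0 0 0.85"

```text
t: 22.72
position: [0.6044, -0.1034, 0.1972]
eef_rot: [-2.41, -2.013, 0.003]
force: [0.4, 0.5, 0.7]
grip_width: 0.0728
```

Call:
carry_out --pt "0 0 -4 0 0 0 0.8" --pt "0 0 -5 0 0 0 0.8" --pt "5 -1 -6 0 0 0 0.8"

```text
t: 23.1
position: [0.6039, -0.0567, 0.2588]
eef_rot: [2.417, 2.004, -0.001]
force: [1.2, 0.8, 0.1]
grip_width: 0.0682
```

```bash
python3 bins.py; python3 go.py .5598,.2591,.07
```

```text
top 31 [446. 234.] A 0.169 -0.149 [ 0.581 -0.316  0.096]
top 25 [436. 241.] A 0.153 -0.13 [ 0.568 -0.294  0.088]
top 160 [448. 244.] A 0.147 -0.151 [ 0.559 -0.314  0.1  ]
top 78 [404. 284.] A 0.063 -0.074 [ 0.49  -0.223  0.046]
top 11 [386. 285.] A 0.06 -0.037 [ 0.494 -0.186  0.034]
top 53 [386. 291.] A 0.047 -0.037 [ 0.481 -0.184  0.037]
top 63 [404. 292.] A 0.046 -0.074 [ 0.474 -0.22   0.044]
top 0.012 [0.6271 0.2509 0.0146] 94 0.001
top 0.022 [0.5585 0.2595 0.0245] 316 0.001
top 0.017 [0.4721 0.2531 0.0196] 200 0.001
scene 39 [323. 335.] A 0.068 -0.08 [ 0.494 -0.229  0.047]
scene 116 [316. 338.] A 0.052 -0.082 [ 0.478 -0.229  0.045]
scene 10 [383. 347.] A 0.158 -0.165 [ 0.566 -0.33   0.077]
scene 21 [386. 368.] A 0.151 -0.197 [ 0.554 -0.36   0.056]
scene 0.022 [0.5607 0.2591 0.0273] 205 0.0016
scene 0.012 [0.6293 0.2504 0.0171] 56 0.0015
scene 0.017 [0.4741 0.2529 0.0222] 129 0.0013
t 23.2 pos [ 0.605  -0.0462  0.2585] F [ 0.   0.3 -0. ] w 0.0688 j [-0.53  0.32  0.67  1.5  -0.2   1.39 -0.01]
.5598,.2591,.07 -> [29.25 -9.67 18.94] [-0.  -0.2  0.9]
```

View pics/last_scene.png

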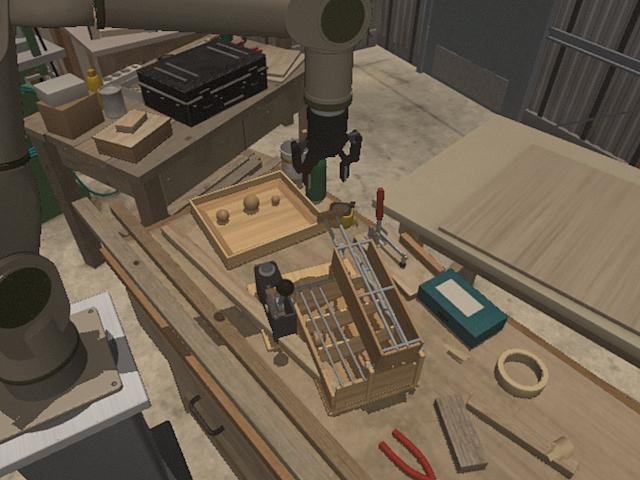

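Call:
carry_out --pt "5.5 -1.8 0 0 0 0 0.75" --pt "11 -3.6 0 0 0 0 0.75" --pt "16.5 -5.5 0 0 0 0 0.75" --pt "22 -7.3 1 0 0 0 0.75" --pt "27 -9 5 0 0 0 0.75" --pt "29.1 -9.7 10 0 0 0 0.75" --pt "29.1 -9.7 15 0 0 0 0.75" --pt "29.1 -9.7 18 0 0 0 0.75"

```text
t: 24.2
position: [0.5589, 0.2509, 0.0749]
eef_rot: [-2.409, -2.015, 0.006]
force: [0.8, -0.2, 0.4]
grip_width: 0.0643
```

Call:
carry_out --pt "0 0 0 0 0 0 0.75" --pt "0 0 0 0 0 0 0.75"

```text
t: 24.45
position: [0.5614, 0.2512, 0.0796]
eef_rot: [2.411, 2.014, 0.002]
force: [0.2, 0.4, 0.5]
grip_width: 0.0642
```

```bash
python3 bins.py; python3 go.py .5596,.2592,.013
```

```text
top 130 [441. 276.] A 0.084 -0.149 [ 0.497 -0.301  0.061]
top 78 [404. 284.] A 0.063 -0.074 [ 0.49  -0.223  0.047]
top 92 [440. 285.] A 0.066 -0.149 [ 0.479 -0.297  0.055]
top 11 [386. 285.] A 0.06 -0.037 [ 0.494 -0.186  0.034]
top 52 [386. 291.] A 0.047 -0.038 [ 0.481 -0.184  0.036]
top 62 [404. 292.] A 0.046 -0.074 [ 0.474 -0.22   0.044]
top 0.012 [0.6274 0.2508 0.0142] 90 0.001
top 0.022 [0.5586 0.2595 0.0246] 309 0.001
top 0.017 [0.4721 0.2534 0.0197] 200 0.0009
scene 118 [316. 338.] A 0.052 -0.082 [ 0.478 -0.229  0.045]
scene 39 [323. 335.] A 0.068 -0.08 [ 0.494 -0.23   0.047]
scene 153 [348. 359.] A 0.09 -0.157 [ 0.501 -0.31   0.061]
scene 169 [339. 363.] A 0.071 -0.158 [ 0.482 -0.307  0.056]
scene 0.022 [0.5602 0.259  0.027 ] 203 0.0014
scene 0.012 [0.6292 0.25   0.0174] 57 0.0013
scene 0.017 [0.4742 0.2522 0.0221] 130 0.0014
t 24.55 pos [0.5617 0.2514 0.0801] F [-0.1  0.4  0.4] w 0.0641 j [-0.88  0.46  0.49  1.68 -0.24  1.05 -0.49]
.5596,.2592,.013 -> [ 0.72 -0.35  6.71] [ 0.1 -0.1  0.5]
```

Call:
carry_out --pt "0.7 -0.3 1.5 0 0 0 0.75" --pt "0.7 -0.3 3.5 0 0 0 0.75" --pt "0.7 -0.3 5.5 0 0 0 0.75" --pt "0.7 -0.3 5.5 0 0 0 0.75"

```text
t: 25.05
position: [0.5575, 0.2574, 0.0207]
eef_rot: [-2.411, -2.013, 0.007]
force: [0.3, -0.2, 0.5]
grip_width: 0.0641
```

```bash
python3 go.py .5596,.2592,.012
```

```text
t 25.05 pos [0.5575 0.2574 0.0207] F [ 0.3 -0.2  0.5] w 0.0641 j [-0.86  0.54  0.46  1.71 -0.28  0.96 -0.48]
.5596,.2592,.012 -> [0.21 0.18 0.87] [-0.2  0.2  0.5]
```

Call:
carry_out --pt "0.1 0.1 0.7 0 0 0 0.75" --pt "0.1 0.1 1.1 0 0 0 0.75" --pt "0.1 0.1 1.1 0 0 0 0.5" --pt "0.1 0.1 1.1 0 0 0 0.3" --pt "0.1 0.1 1.1 0 0 0 0.1" --pt "0.1 0.1 1.1 0 0 0 0" --pt "0.1 0.1 1.1 0 0 0 0"

```text
t: 25.92
position: [0.5605, 0.2592, 0.0127]
eef_rot: [2.411, 2.014, 0.001]
force: [0.6, 0.6, 2.9]
grip_width: 0.0412
```

```bash
python3 go.py .6054,-.1033,.24
```

```text
t 25.93 pos [0.5605 0.2592 0.0127] F [0.6 0.6 2.9] w 0.0412 j [-0.86  0.56  0.45  1.71 -0.29  0.94 -0.47]
.6054,-.1033,.24 -> [-34.86  10.89 -22.74] [ 0.  -0.   0.5]
```

Call:
carry_out --pt "0 0 -3 0 0 0 0" --pt "0 0 -9 0 0 0 0" --pt "0 0 -15 0 0 0 0" --pt "-5 1.6 -18 0 0 0 0" --pt "-10 3.1 -21 0 0 0 0" --pt "-15 4.7 -23 0 0 0 0" --pt "-20 6.2 -23 0 0 0 0" --pt "-25 7.8 -23 0 0 0 0"

```text
t: 26.92
position: [0.592, -0.0021, 0.2423]
eef_rot: [-2.41, -2.014, -0.0]
force: [0.9, -0.3, -1.3]
grip_width: 0.0415
```

Call:
carry_out --pt "-5 1.6 0 0 0 0 0" --pt "-9.7 3 0 0 0 0 0" --pt "-9.7 3 0 0 0 0 0" --pt "-9.7 3 2.5 0 0 0 0" --pt "-9.7 3 2.5 0 0 0 0" --pt "-9.7 3 2.5 0 0 0 0"

```text
t: 27.68
position: [0.6048, -0.1008, 0.2178]
eef_rot: [-2.41, -2.015, -0.0]
force: [-0.7, 0.1, -0.0]
grip_width: 0.0415
```

```bash
python3 go.py .6054,-.1033,.177
```

```text
t 27.68 pos [ 0.6048 -0.1008  0.2178] F [-0.7  0.1 -0. ] w 0.0415 j [-0.45  0.36  0.69  1.55 -0.24  1.32  0.09]
.6054,-.1033,.177 -> [-0.23  0.11  4.08] [ 0.  -0.   0.5]
```

Call:
carry_out --pt "-0.2 0.1 2.2 0 0 0 0" --pt "-0.2 0.1 3.6 0 0 0 0" --pt "-0.2 0.1 4.1 0 0 0 0" --pt "-0.2 0.1 4.1 0 0 0 0" --pt "-0.2 0.1 4.1 0 0 0 0.55" --pt "-0.2 0.1 4.1 0 0 0 0.75" --pt "-0.2 0.1 4.1 0 0 0 0.85" --pt "-0.2 0.1 2 0 0 0 0.85"

```text
t: 28.68
position: [0.6044, -0.1034, 0.1963]
eef_rot: [-2.41, -2.013, 0.003]
force: [-0.5, 0.1, 0.2]
grip_width: 0.0726
```

Call:
carry_out --pt "0 0 -4 0 0 0 0.7" --pt "0 0 -5 0 0 0 0.7" --pt "5 -1 -6 0 0 0 0.7"

```text
t: 29.05
position: [0.6039, -0.0566, 0.2579]
eef_rot: [2.417, 2.004, -0.001]
force: [0.1, 0.8, 0.3]
grip_width: 0.0599
```

```bash
python3 bins.py; python3 go.py .6283,.2504,.07
```

```text
top 9 [447. 234.] A 0.172 -0.154 [ 0.582 -0.322  0.079]
top 17 [436. 242.] A 0.155 -0.134 [ 0.57  -0.299  0.07 ]
top 168 [448. 244.] A 0.15 -0.155 [ 0.561 -0.319  0.085]
top 130 [441. 276.] A 0.084 -0.149 [ 0.497 -0.301  0.062]
top 77 [404. 284.] A 0.063 -0.074 [ 0.49  -0.223  0.046]
top 93 [440. 285.] A 0.066 -0.149 [ 0.479 -0.297  0.055]
top 11 [386. 285.] A 0.06 -0.037 [ 0.494 -0.186  0.033]
top 51 [386. 291.] A 0.047 -0.038 [ 0.481 -0.184  0.036]
top 63 [404. 292.] A 0.046 -0.074 [ 0.474 -0.22   0.044]
top 0.012 [0.627  0.2508 0.0149] 94 0.0009
top 0.017 [0.4723 0.2531 0.0195] 199 0.001
scene 39 [323. 335.] A 0.068 -0.08 [ 0.494 -0.229  0.047]
scene 115 [316. 338.] A 0.052 -0.082 [ 0.478 -0.229  0.045]
scene 152 [348. 359.] A 0.09 -0.157 [ 0.501 -0.31   0.061]
scene 168 [339. 363.] A 0.071 -0.159 [ 0.482 -0.308  0.056]
scene 21 [385. 368.] A 0.149 -0.196 [ 0.551 -0.359  0.055]
scene 0.012 [0.6291 0.2504 0.0175] 55 0.0014
scene 0.017 [0.4739 0.2527 0.022 ] 130 0.0015
t 29.15 pos [ 0.6051 -0.0463  0.2575] F [-0.1  0.1 -0.6] w 0.0598 j [-0.53  0.32  0.68  1.51 -0.2   1.39 -0.01]
.6283,.2504,.07 -> [29.57 -2.78 18.84] [ 0.  -0.2  0.9]
```

Call:
carry_out --pt "5.5 -0.5 0 0 0 0 0.6" --pt "11 -1 0 0 0 0 0.6" --pt "16.5 -1.5 0 0 0 0 0.6" --pt "22 -2.1 1 0 0 0 0.6" --pt "27 -2.6 5 0 0 0 0.6" --pt "29.5 -2.8 10 0 0 0 0.6" --pt "29.5 -2.8 15 0 0 0 0.6" --pt "29.5 -2.8 18 0 0 0 0.6"

```text
t: 30.15
position: [0.6275, 0.2427, 0.0736]
eef_rot: [-2.409, -2.015, 0.006]
force: [-0.3, -0.6, 0.2]
grip_width: 0.0511
```

Call:
carry_out --pt "0 0 0 0 0 0 0.6" --pt "0 0 0 0 0 0 0.6"

```text
t: 30.4
position: [0.63, 0.2427, 0.0787]
eef_rot: [2.411, 2.014, 0.003]
force: [0.2, 0.0, 0.5]
grip_width: 0.0511
```

```bash
python3 bins.py|grep scene; python3 go.py .6282,.2504,.008
```

```text
scene 38 [323. 335.] A 0.068 -0.08 [ 0.494 -0.23   0.046]
scene 113 [316. 338.] A 0.052 -0.082 [ 0.478 -0.229  0.045]
scene 199 [350. 361.] A 0.091 -0.164 [ 0.501 -0.316  0.06 ]
scene 169 [339. 363.] A 0.071 -0.158 [ 0.482 -0.307  0.056]
scene 120 [363. 361.] A 0.111 -0.176 [ 0.518 -0.332  0.07 ]
scene 0.012 [0.6286 0.2497 0.0171] 56 0.0015
scene 0.017 [0.474  0.2529 0.0229] 130 0.0014
t 30.5 pos [0.6303 0.2429 0.0793] F [ 0.4 -0.3  0.3] w 0.0512 j [-0.8   0.6   0.51  1.51 -0.31  1.12 -0.4 ]
.6282,.2504,.008 -> [ 0.68 -0.36  7.13] [ 0.1 -0.1  0.5]
```

View pics/last_scene.png

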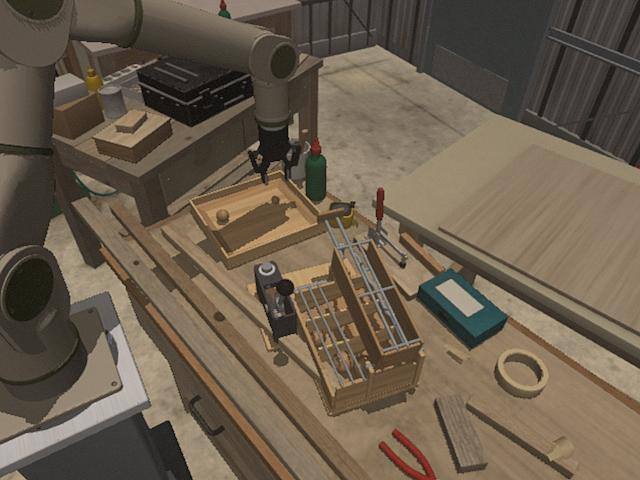

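Both large balls are in the large bin. I'll go down on the second small ball.

Call:
carry_out --pt "0.6 -0.3 1.5 0 0 0 0.6" --pt "0.6 -0.3 3.5 0 0 0 0.6" --pt "0.6 -0.3 5.8 0 0 0 0.6" --pt "0.6 -0.3 5.8 0 0 0 0.6" --pt "0.6 -0.3 5.8 0 0 0 0.6"

```text
t: 31.12
position: [0.6276, 0.2488, 0.0194]
eef_rot: [2.411, 2.013, -0.0]
force: [1.0, 0.3, -0.3]
grip_width: 0.0514
```

```bash
python3 go.py .6282,.2504,.008
```

```text
t 31.12 pos [0.6276 0.2488 0.0194] F [ 1.   0.3 -0.3] w 0.0514 j [-0.79  0.67  0.49  1.54 -0.34  1.02 -0.39]
.6282,.2504,.008 -> [0.17 0.03 1.14] [0.  0.  0.4]
```

Call:
carry_out --pt "0.1 0 0.7 0 0 0 0.6" --pt "0.1 0 1.1 0 0 0 0.6" --pt "0.1 0 1.1 0 0 0 0.5" --pt "0.1 0 1.1 0 0 0 0.3" --pt "0.1 0 1.1 0 0 0 0.1" --pt "0.1 0 1.1 0 0 0 0" --pt "0.1 0 1.1 0 0 0 0"

```text
t: 32.0
position: [0.6279, 0.2501, 0.0087]
eef_rot: [2.411, 2.014, 0.001]
force: [1.0, 1.0, 3.0]
grip_width: 0.0204
```

```bash
python3 go.py .6054,-.1033,.24
```

```text
t 32.0 pos [0.6279 0.2501 0.0087] F [1. 1. 3.] w 0.0204 j [-0.79  0.68  0.48  1.54 -0.35  1.01 -0.39]
.6054,-.1033,.24 -> [-35.16   4.1  -23.14] [ 0.  -0.   0.5]
```

Call:
carry_out --pt "0 0 -3 0 0 0 0" --pt "0 0 -9 0 0 0 0" --pt "0 0 -15 0 0 0 0" --pt "-5 0.6 -18 0 0 0 0" --pt "-10 1.2 -21 0 0 0 0" --pt "-15 1.8 -23 0 0 0 0" --pt "-20 2.3 -23 0 0 0 0" --pt "-25 2.9 -23 0 0 0 0"

```text
t: 33.0
position: [0.6112, -0.0026, 0.2385]
eef_rot: [-2.411, -2.014, -0.001]
force: [0.7, 0.1, -0.0]
grip_width: 0.0202
```

Call:
carry_out --pt "-5 0.6 0 0 0 0 0" --pt "-10 1.2 0 0 0 0 0" --pt "-10 1.2 0 0 0 0 0" --pt "-10 1.2 2.5 0 0 0 0" --pt "-10 1.2 2.5 0 0 0 0" --pt "-10 1.2 2.5 0 0 0 0"

```text
t: 33.75
position: [0.6059, -0.1011, 0.2139]
eef_rot: [2.41, 2.015, 0.001]
force: [-0.6, 0.1, 0.8]
grip_width: 0.0201
```

```bash
python3 go.py .6054,-.1033,.171
```

```text
t 33.75 pos [ 0.6059 -0.1011  0.2139] F [-0.6  0.1  0.8] w 0.0201 j [-0.45  0.37  0.69  1.55 -0.24  1.31  0.1 ]
.6054,-.1033,.171 -> [-0.23 -0.01  4.29] [ 0.  -0.   0.5]
```

Call:
carry_out --pt "-0.2 0 2.2 0 0 0 0" --pt "-0.2 0 3.6 0 0 0 0" --pt "-0.2 0 4.2 0 0 0 0" --pt "-0.2 0 4.2 0 0 0 0" --pt "-0.2 0 4.2 0 0 0 0.3" --pt "-0.2 0 4.2 0 0 0 0.6" --pt "-0.2 0 4.2 0 0 0 0.7" --pt "-0.2 0 2 0 0 0 0.7"

```text
t: 34.75
position: [0.6043, -0.1033, 0.1922]
eef_rot: [-2.41, -2.013, 0.003]
force: [0.1, -0.2, 0.1]
grip_width: 0.0596
```

Call:
carry_out --pt "0 0 -4 0 0 0 0.7" --pt "0 0 -5 0 0 0 0.7" --pt "5 -1 -6 0 0 0 0.7"

```text
t: 35.12
position: [0.6039, -0.0566, 0.2539]
eef_rot: [2.417, 2.004, -0.001]
force: [0.5, 0.3, -0.1]
grip_width: 0.0597
```

```bash
python3 bins.py; python3 go.py .4731,.253,.07
```

```text
top 210 [454. 265.] A 0.109 -0.173 [ 0.517 -0.329  0.065]
top 133 [442. 276.] A 0.084 -0.149 [ 0.497 -0.301  0.061]
top 78 [404. 284.] A 0.063 -0.074 [ 0.49  -0.223  0.046]
top 97 [440. 285.] A 0.065 -0.149 [ 0.479 -0.297  0.055]
top 11 [386. 285.] A 0.06 -0.037 [ 0.494 -0.186  0.033]
top 52 [386. 291.] A 0.047 -0.038 [ 0.481 -0.184  0.036]
top 63 [404. 292.] A 0.046 -0.074 [ 0.474 -0.22   0.044]
top 0.017 [0.4723 0.2534 0.0194] 198 0.0009
scene 34 [342. 307.] A 0.129 -0.031 [ 0.563 -0.193  0.054]
scene 38 [323. 335.] A 0.068 -0.079 [ 0.494 -0.229  0.047]
scene 115 [316. 338.] A 0.052 -0.082 [ 0.478 -0.229  0.045]
scene 201 [350. 362.] A 0.092 -0.164 [ 0.501 -0.317  0.06 ]
scene 169 [339. 363.] A 0.071 -0.158 [ 0.482 -0.307  0.056]
scene 120 [363. 361.] A 0.111 -0.176 [ 0.518 -0.332  0.07 ]
scene 0.017 [0.4742 0.2522 0.0226] 130 0.0014
t 35.23 pos [ 0.6051 -0.0463  0.2535] F [ 0.9  0.4 -1.5] w 0.0599 j [-0.53  0.32  0.68  1.51 -0.21  1.38 -0.01]
.4731,.253,.07 -> [ 27.17 -18.11  18.43] [-0.  -0.2  0.9]
```

Small ball b is dropping into the small bin. The last one, a middle-sized ball, lies at (.473, .253).

Call:
carry_out --pt "4.8 -3.2 0 0 0 0 0.7" --pt "9.6 -6.4 0 0 0 0 0.7" --pt "14.4 -9.6 0 0 0 0 0.7" --pt "19.2 -12.8 0 0 0 0 0.7" --pt "24 -16 3 0 0 0 0.7" --pt "27 -18.1 8 0 0 0 0.7" --pt "27 -18.1 13 0 0 0 0.7" --pt "27 -18.1 17.5 0 0 0 0.7"

```text
t: 36.22
position: [0.4732, 0.2457, 0.0761]
eef_rot: [-2.409, -2.016, 0.002]
force: [0.4, 0.4, 0.9]
grip_width: 0.0599
```

Call:
carry_out --pt "0 0 0 0 0 0 0.7" --pt "0 0 0 0 0 0 0.7"

```text
t: 36.48
position: [0.4751, 0.2455, 0.0798]
eef_rot: [2.411, 2.014, 0.002]
force: [-0.3, -0.2, 0.6]
grip_width: 0.0598
```

```bash
python3 bins.py; python3 go.py .4733,.253,.01
```

```text
top 209 [454. 266.] A 0.109 -0.173 [ 0.516 -0.329  0.065]
top 21 [387. 274.] A 0.082 -0.037 [ 0.515 -0.19   0.041]
top 133 [442. 276.] A 0.084 -0.15 [ 0.497 -0.301  0.061]
top 61 [387. 281.] A 0.067 -0.038 [ 0.501 -0.188  0.038]
top 77 [404. 284.] A 0.063 -0.074 [ 0.49  -0.223  0.046]
top 96 [440. 285.] A 0.066 -0.149 [ 0.479 -0.297  0.055]
top 52 [386. 291.] A 0.047 -0.038 [ 0.481 -0.184  0.037]
top 63 [404. 292.] A 0.046 -0.074 [ 0.474 -0.22   0.045]
top 0.017 [0.4723 0.2534 0.0196] 194 0.001
scene 39 [323. 335.] A 0.068 -0.08 [ 0.494 -0.229  0.047]
scene 115 [316. 338.] A 0.052 -0.082 [ 0.478 -0.229  0.045]
scene 201 [350. 362.] A 0.092 -0.164 [ 0.501 -0.317  0.059]
scene 166 [339. 363.] A 0.071 -0.158 [ 0.482 -0.307  0.056]
scene 120 [363. 361.] A 0.111 -0.176 [ 0.518 -0.333  0.07 ]
scene 0.017 [0.4741 0.2527 0.0221] 130 0.0013
t 36.58 pos [0.4755 0.2459 0.0804] F [0.2 0.2 0.4] w 0.0595 j [-0.97  0.29  0.47  1.89 -0.16  0.99 -0.61]
.4733,.253,.01 -> [ 0.64 -0.36  7.04] [ 0.1 -0.1  0.5]
```

Call:
carry_out --pt "0.6 -0.3 1.5 0 0 0 0.7" --pt "0.6 -0.3 3.5 0 0 0 0.7" --pt "0.6 -0.3 5.8 0 0 0 0.7" --pt "0.6 -0.3 5.8 0 0 0 0.7" --pt "0.6 -0.3 5.8 0 0 0 0.7"

```text
t: 37.2
position: [0.4727, 0.2521, 0.0209]
eef_rot: [-2.411, -2.014, -0.001]
force: [0.0, -0.3, 0.4]
grip_width: 0.0599
```

```bash
python3 go.py .4733,.253,.01
```

```text
t 37.2 pos [0.4727 0.2521 0.0209] F [ 0.  -0.3  0.4] w 0.0599 j [-0.95  0.38  0.44  1.93 -0.21  0.87 -0.58]
.4733,.253,.01 -> [0.1  0.04 1.09] [ 0.  -0.   0.5]
```

Call:
carry_out --pt "0.1 0 0.7 0 0 0 0.7" --pt "0.1 0 1.1 0 0 0 0.7" --pt "0.1 0 1.1 0 0 0 0.5" --pt "0.1 0 1.1 0 0 0 0.3" --pt "0.1 0 1.1 0 0 0 0.1" --pt "0.1 0 1.1 0 0 0 0" --pt "0.1 0 1.1 0 0 0 0"

```text
t: 38.08
position: [0.4728, 0.2527, 0.0096]
eef_rot: [2.411, 2.014, 0.001]
force: [-0.9, -0.7, 4.3]
grip_width: 0.0309
```

```bash
python3 go.py .6054,-.1033,.24
```

```text
t 38.08 pos [0.4728 0.2527 0.0096] F [-0.9 -0.7  4.3] w 0.0309 j [-0.95  0.4   0.43  1.93 -0.22  0.85 -0.58]
.6054,-.1033,.24 -> [-32.66  19.4  -23.05] [ 0.  -0.   0.5]
```

Call:
carry_out --pt "0 0 -3 0 0 0 0" --pt "0 0 -9 0 0 0 0" --pt "0 0 -15 0 0 0 0" --pt "-4.5 2.6 -18 0 0 0 0" --pt "-9 5.3 -21 0 0 0 0" --pt "-13.5 8 -23 0 0 0 0" --pt "-18 10.7 -23 0 0 0 0" --pt "-22.5 13.4 -23 0 0 0 0"

```text
t: 39.08
position: [0.5647, 0.0061, 0.2394]
eef_rot: [-2.41, -2.015, -0.001]
force: [1.2, 0.7, -0.2]
grip_width: 0.0307
```

Call:
carry_out --pt "-4.5 2.7 0 0 0 0 0" --pt "-9 5.3 0 0 0 0 0" --pt "-10 5.9 0 0 0 0 0" --pt "-10 5.9 0 0 0 0 0" --pt "-10 5.9 2.5 0 0 0 0" --pt "-10 5.9 2.5 0 0 0 0" --pt "-10 5.9 2.5 0 0 0 0"

```text
t: 39.95
position: [0.6048, -0.1002, 0.215]
eef_rot: [-2.409, -2.016, -0.001]
force: [-0.4, -0.3, 0.8]
grip_width: 0.031
```

```bash
python3 go.py .6054,-.1033,.172
```

```text
t 39.95 pos [ 0.6048 -0.1002  0.215 ] F [-0.4 -0.3  0.8] w 0.031 j [-0.48  0.37  0.73  1.55 -0.25  1.32  0.11]
.6054,-.1033,.172 -> [-0.29  0.11  4.3 ] [ 0.  -0.   0.6]
```

Call:
carry_out --pt "-0.2 0.1 2.2 0 0 0 0" --pt "-0.2 0.1 3.6 0 0 0 0" --pt "-0.2 0.1 4.2 0 0 0 0" --pt "-0.2 0.1 4.2 0 0 0 0" --pt "-0.2 0.1 4.2 0 0 0 0.4" --pt "-0.2 0.1 4.2 0 0 0 0.6" --pt "-0.2 0.1 4.2 0 0 0 0.8" --pt "-0.2 0.1 2 0 0 0 0.8"

```text
t: 40.95
position: [0.6044, -0.1033, 0.1933]
eef_rot: [-2.41, -2.013, 0.003]
force: [1.0, 1.1, 0.7]
grip_width: 0.0686
```

Call:
carry_out --pt "0 0 -4 0 0 0 0.5" --pt "0 0 -5 0 0 0 0.2" --pt "4 -2 -6 0 0 0 0" --pt "6 -6 -6 0 0 0 0" --pt "6 -10 -6 0 0 0 0" --pt "6 -14 -6 0 0 0 0" --pt "6 -14 -6 0 0 0 0" --pt "6 -14 -6 0 0 0 0"

```text
t: 41.95
position: [0.4785, -0.0195, 0.2543]
eef_rot: [-2.411, -2.014, -0.001]
force: [0.4, 0.6, 0.4]
grip_width: -0.0
```

Call:
carry_out --pt "0 0 0 0 0 0 0" --pt "0 0 0 0 0 0 0" --pt "0 0 0 0 0 0 0" --pt "0 0 0 0 0 0 0"

```text
t: 42.45
position: [0.4783, -0.0198, 0.2542]
eef_rot: [2.411, 2.014, -0.0]
force: [0.6, -0.7, 0.4]
grip_width: -0.0
```

```bash
python3 bins.py; python3 go.py .4587,-.0502,.15 .4587,-.0502,.106; python3 - <<'E'
import cv2
a=cv2.imread('pics/last_scene.png');cv2.imwrite('pics/s20.png',cv2.resize(a[170:420,200:440],None,fx=2.4,fy=2.4,interpolation=2))
a=cv2.imread('pics/last_top.png');cv2.imwrite('pics/t20.png',cv2.resize(a[190:310,300:500],None,fx=4,fy=4,interpolation=2))
E
```

```text
top 206 [454. 265.] A 0.109 -0.173 [ 0.517 -0.329  0.064]
top 22 [387. 274.] A 0.082 -0.036 [ 0.515 -0.189  0.041]
top 131 [441. 276.] A 0.084 -0.149 [ 0.497 -0.301  0.061]
top 62 [387. 281.] A 0.067 -0.038 [ 0.501 -0.188  0.038]
top 187 [413. 284.] A 0.064 -0.092 [ 0.487 -0.241  0.047]
top 96 [440. 285.] A 0.066 -0.149 [ 0.479 -0.297  0.055]
top 53 [387. 291.] A 0.047 -0.038 [ 0.481 -0.185  0.036]
top 61 [404. 292.] A 0.046 -0.074 [ 0.474 -0.219  0.045]
top 27 [418. 292.] A 0.049 -0.105 [ 0.471 -0.251  0.042]
scene 129 [316. 338.] A 0.052 -0.083 [ 0.478 -0.23   0.046]
scene 65 [325. 337.] A 0.068 -0.088 [ 0.493 -0.238  0.049]
scene 201 [350. 362.] A 0.092 -0.164 [ 0.501 -0.317  0.06 ]
scene 168 [339. 363.] A 0.071 -0.158 [ 0.482 -0.307  0.056]
scene 120 [363. 361.] A 0.111 -0.176 [ 0.518 -0.332  0.07 ]
t 42.55 pos [ 0.4782 -0.0197  0.2542] F [-0.1  0.2 -0.8] w 0.0002 j [-0.76 -0.05  0.7   1.83  0.03  1.35 -0.25]
.4587,-.0502,.15 -> [-3.35 -1.37 10.42] [-0.   0.   0.5]
.4587,-.0502,.106 -> [-3.35 -1.37 14.82] [-0.   0.   0.5]
```

View pics/s20.png

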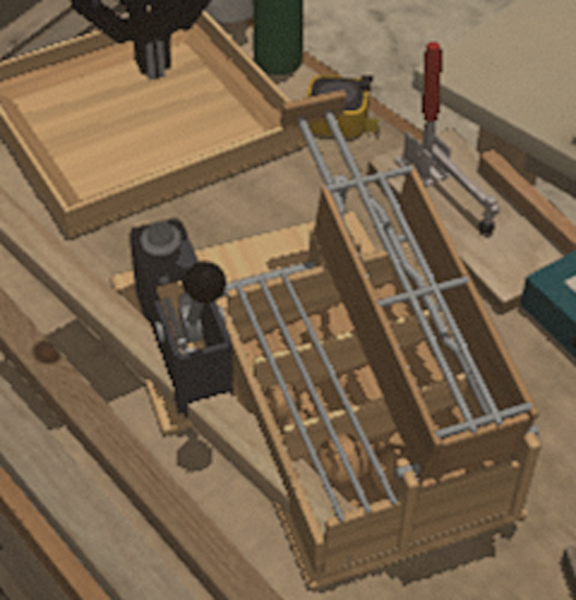

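View pics/t20.png

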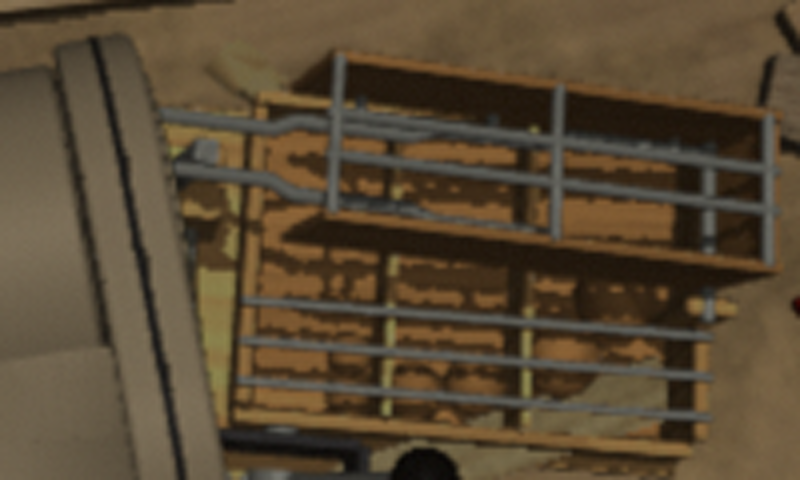

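All six balls are in the right bins and the tray is empty. Next is the button.

Call:
carry_out --pt "-3 -1.4 4 0 0 0 0" --pt "-3 -1.4 9 0 0 0 0" --pt "-3 -1.4 12 0 0 0 0" --pt "-3 -1.4 12.5 0 0 0 0" --pt "-3 -1.4 12.5 0 0 0 0" --pt "-3 -1.4 12.5 0 0 0 0" --newtons 40

```text
t: 43.3
position: [0.46, -0.0466, 0.1306]
eef_rot: [2.41, 2.014, 0.003]
force: [-0.2, 0.1, -0.9]
grip_width: -0.0001
```

```bash
python3 go.py .4593,-.047,.106; python3 - <<'E'
from h import *
p,d=shot('scene');cv2.imwrite('pics/s21.png',cv2.resize(p[170:420,200:440,::-1],None,fx=2.4,fy=2.4,interpolation=2))
E
```

```text
t 43.3 pos [ 0.46   -0.0466  0.1306] F [-0.2  0.1 -0.9] w -0.0001 j [-0.72  0.05  0.75  2.03 -0.04  1.07 -0.13]
.4593,-.047,.106 -> [-0.05 -0.06  2.46] [ 0.1 -0.1  0.5]
```

View pics/s21.png

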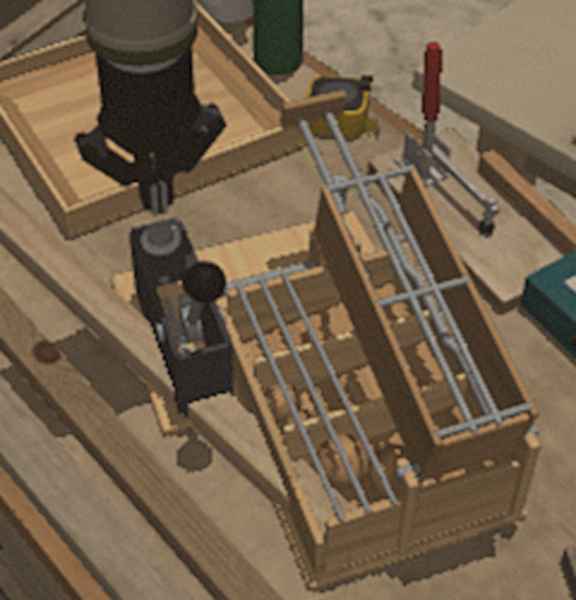

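Call:
carry_out --pt "0 0 1.2 0 0 0 0" --pt "0 0 2.2 0 0 0 0" --pt "0 0 2.7 0 0 0 0" --pt "0 0 3.0 0 0 0 0" --pt "0 0 3.3 0 0 0 0" --pt "0 0 3.3 0 0 0 0" --pt "0 0 3.3 0 0 0 0"

```text
t: 44.22
position: [0.4589, -0.0467, 0.0963]
eef_rot: [-2.411, -2.014, 0.0]
force: [-2.3, 0.2, 5.5]
grip_width: 0.0001
```

Call:
carry_out --pt "0 0 0.1 0 0 0 0" --pt "0 0 0.1 0 0 0 0" --pt "0 0 0.1 0 0 0 0"

```text
t: 44.6
position: [0.459, -0.0466, 0.096]
eef_rot: [-2.41, -2.013, -0.0]
force: [-8.3, 1.6, 17.7]
grip_width: -0.0002
```

```bash
python3 go.py; python3 - <<'E'
from h import *
p,d=shot('scene');cv2.imwrite('pics/s22.png',cv2.resize(p[170:420,200:440,::-1],None,fx=2.4,fy=2.4,interpolation=2))
E
```

```text
t 44.6 pos [ 0.459  -0.0466  0.096 ] F [-8.3  1.6 17.7] w -0.0002 j [-0.71  0.11  0.76  2.07 -0.09  1.   -0.09]
```

View pics/s22.png

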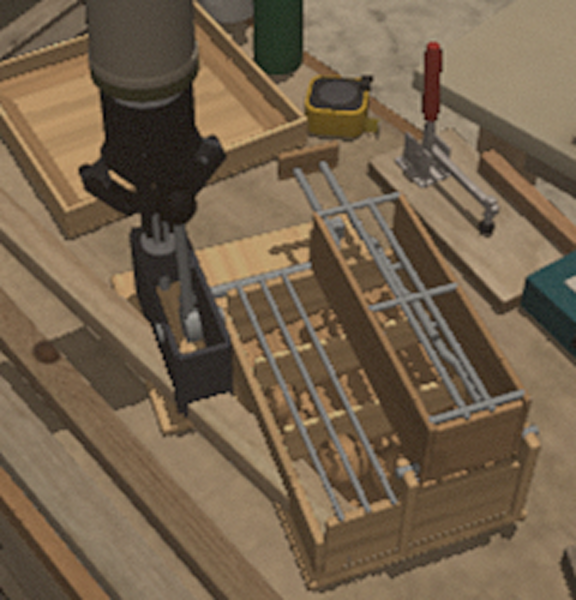

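Call:
carry_out --pt "0 0 0 0 0 0 0" --pt "0 0 0 0 0 0 0" --pt "0 0 0 0 0 0 0" --pt "0 0 0 0 0 0 0" --pt "0 0 0 0 0 0 0" --pt "0 0 0 0 0 0 0" --pt "0 0 0 0 0 0 0" --pt "0 0 0 0 0 0 0"

```text
t: 45.65
position: [0.459, -0.0466, 0.096]
eef_rot: [-2.411, -2.013, -0.0]
force: [-8.0, 1.9, 17.0]
grip_width: 0.0002
```

Call:
carry_out --pt "0 0 0 0 0 0 0" --pt "0 0 0 0 0 0 0" --pt "0 0 0 0 0 0 0" --pt "0 0 0 0 0 0 0" --pt "0 0 0 0 0 0 0" --pt "0 0 0 0 0 0 0" --pt "0 0 0 0 0 0 0" --pt "0 0 0 0 0 0 0"

```text
t: 46.65
position: [0.459, -0.0466, 0.096]
eef_rot: [-2.411, -2.013, -0.0]
force: [-7.5, 0.7, 16.9]
grip_width: -0.0001
```

```bash
cat > lev.py <<'E'
from meas import *
A=np.array([.442,-.1386]);h=np.array([.186,.982]);h/=np.hypot(*h);gx=np.array([h[1],-h[0]])
for n in('scene','top'):
    p,d=shot(n,'lev_'+n+'.png');P=cloud(n,d);r=P[...,:2]-A; y=r@h; x=r@gx
    m=(np.abs(x)<.02)&(y>-.09)&(y<.04)&(P[...,2]>.18)&(P[...,2]<.225)&(p.max(-1)<70)
    Q=P[m]
    if len(Q)<30: print(n,'few');continue
    c,e=sph(Q,.016);yy=(c[:2]-A)@h;print(n,len(Q),c.round(4),round(e,4),'lever',np.arctan2(-yy,c[2]-.078)+.15)
    m=(x>.135)&(x<.175)&(y>.06)&(y<.1)&(P[...,2]>.09)&(P[...,2]<.2);print('rail head z',np.percentile(P[m][:,2],[50,90]).round(4) if m.any() else 0)
E
python3 lev.py; python3 go.py
```

```text
scene 217 [ 0.4468 -0.1205  0.2024] 0.0009 lever 0.0007338718270600564
rail head z [0.1088 0.1109]
top 121 [ 0.4448 -0.1197  0.2001] 0.0007 lever -0.005275901665001692
rail head z [0.1067 0.1089]
t 46.75 pos [ 0.459  -0.0467  0.096 ] F [-7.9  0.7 16. ] w 0.0002 j [-0.71  0.11  0.76  2.07 -0.09  1.   -0.09]
```

The lever reads 0 and the ramp is level. I'll let go of the button and back away upwards.

Call:
carry_out --pt "0 0 -1.5 0 0 0 0" --pt "0 0 -5 0 0 0 0" --pt "1 0 -11 0 0 0 0" --pt "6 0 -16 0 0 0 0" --pt "12 0 -18 0 0 0 0" --pt "17 0 -18 0 0 0 0" --pt "17 0 -18 0 0 0 0" --pt "17 0 -18 0 0 0 0"

```text
t: 47.75
position: [0.4894, 0.1198, 0.2753]
eef_rot: [2.411, 2.013, -0.0]
force: [-0.1, -1.0, -0.0]
grip_width: 0.0001
```

Call:
carry_out --pt "0 0 0 0 0 0 0" --pt "0 0 0 0 0 0 0" --pt "0 0 0 0 0 0 0" --pt "0 0 0 0 0 0 0"

```text
t: 48.25
position: [0.4893, 0.1204, 0.2753]
eef_rot: [-2.411, -2.014, -0.0]
force: [0.0, 0.4, -0.0]
grip_width: 0.0001
```

```bash
python3 lev.py; python3 go.py;python3 - <<'E'
import cv2
a=cv2.imread('pics/lev_top.png');cv2.imwrite('pics/t23.png',cv2.resize(a[190:310,300:500],None,fx=4,fy=4,interpolation=2))
E
```

```text
scene 207 [ 0.4468 -0.1205  0.2025] 0.001 lever 0.001464971918278657
rail head z [0.109  0.1117]
top 252 [ 0.4447 -0.1198  0.2001] 0.0007 lever -0.004356714963418995
rail head z [0.1066 0.1092]
t 48.35 pos [0.4893 0.1205 0.2753] F [-0.1 -0.1 -0. ] w -0.0001 j [-0.9   0.02  0.59  1.73 -0.01  1.39 -0.49]
```

View pics/lev_scene.png

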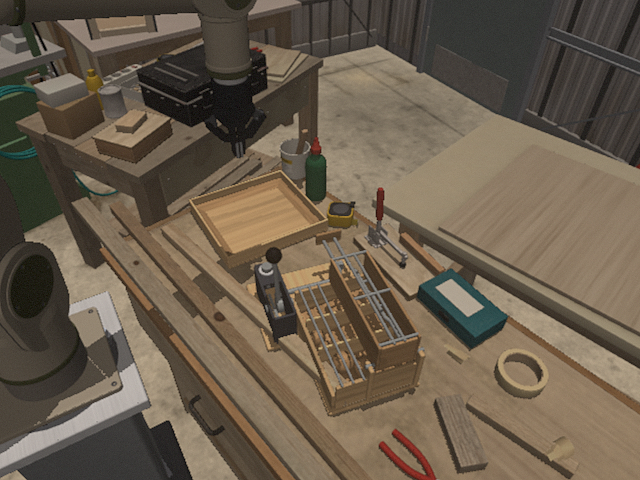

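View pics/t23.png

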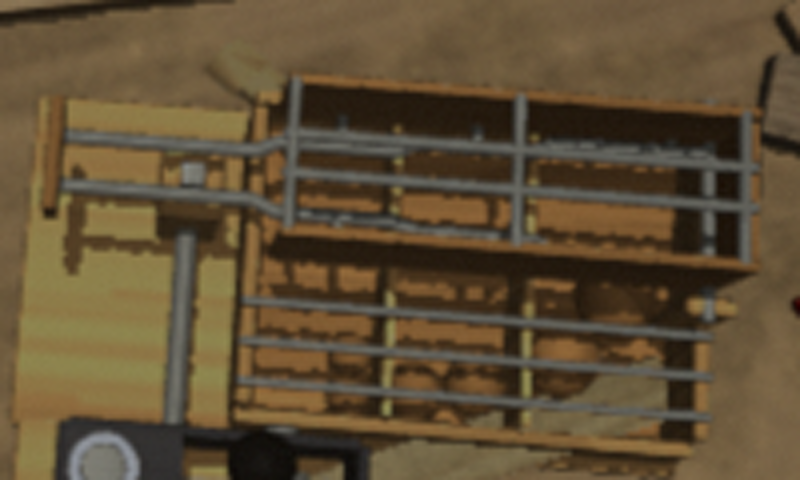

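The lever is at 0, the ramp is level, the tray is empty and the bottle is upright. Each bin holds its two balls, near (345,370), (420–480,385) and (570–610,330) in the crop. I'm handing in.

```bash
python3 -c "
from cell import ctrl; print(ctrl.close_job())"
```

```text
the job is handed in; nothing more can be done
None
```

All six balls are graded and the job is handed in, at about 48 s of the 208 s allowed.

I pushed the lever to its end stop and it settled at the last notch, measured at about 0.62. Each ball then went one at a time onto the head of the tilted ramp. After the last ball had dropped, I held the release button down until the lever had fallen.

The last pictures, with the arm clear, showed:
- **Balls:** two small, two middle-sized and two large, each pair in its own bin, with the tray empty.
- **Lever and ramp:** the lever measured 0.00 in both views, and the rails at the head were back at about 109 mm.
- **Oil bottle:** still standing where it was.

No checks failed. The two views differed by 1 to 3 mm, within the calibration error. The grip read 3 to 4 mm less than each ball's width, but no ball slipped.

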